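# Clear the portioning board and line it up for the next tins

## Task

Use the scraper block, not the fingers, to wipe every bread crust off the white portioning board into the crumb gutter at its open side, and stand the scraper upright on its rubber mat again. On the cleared board lay the metal rule flat with its long edge flush along the fence at the far side, and stand every foil tin upright on the board, side by side, each with one short end up against the rule's other long edge. Leave the shaker and the bottle where they are.

Things in the scene. Friction and masses are not known exactly. Their poses are not given: they have to be found in the camera images.
- station: Fixed white portioning board; origin on the table under its middle, x towards the fence, y to its left, z up. White top at z = 45 mm, clear area x -100 to +100, y -130 to +130 mm. White lips 8 mm high along the near side (x = -100) and left side (y = +130); aluminium fence along the far side; right side (y = -130) open, dropping into the gutter.
- fence (a point): Middle of the top edge of the fence's inner face, station frame (100, 0, 59) mm; the face runs along the station's y, upright, 14 mm above the white top.
- gutter (a point): Middle of the crumb gutter's floor, station frame (0, -170, 6) mm. Inside the gutter: station x -100 to +100, y -210 to -130 mm; walls up to z = 50 mm.
- mat: Fixed black rubber mat on the table right of the gutter, 160 (x) x 90 (y) x 4 mm, origin at the centre of its underside: the scraper's place.
- scraper: Green plastic scraper block standing upright on its narrow wiping edge on the mat: 90 (x, wiping width) x 24 (y, thickness to grip) x 85 mm high, origin at the centre of its underside; 0.22 kg.
- rule: Aluminium rule: flat bar 40 (x) x 220 (y, long) x 10 mm, with an upright grip rib on its middle line 14 (x) x 90 (y) mm reaching from z = 10 to 50 mm; origin at the centre of its underside; 0.3 kg. Starts flat on the table at the far right. Either long edge may go to the fence.
- tin1: Small closed foil food tin with a flat card lid, 110 (its x, long) x 48 (its y) x 42 mm high, straight-sided for gripping, origin at the centre of its underside; starts on the table left of the board. May be absent (None).
- tin2: Small closed foil food tin with a flat card lid, 110 (its x, long) x 48 (its y) x 42 mm high, straight-sided for gripping, origin at the centre of its underside; starts on the table left of the board. May be absent (None).
- tin3: Small closed foil food tin with a flat card lid, 110 (its x, long) x 48 (its y) x 42 mm high, straight-sided for gripping, origin at the centre of its underside; starts on the table left of the board. May be absent (None).
- crust1: Hard toasted bread crust, brown block 40 (x) x 26 (y) x 14 (z) mm, origin at its centre; starts lying on the white board. May be absent (None).
- crust2: Hard toasted bread crust, brown block 40 (x) x 26 (y) x 14 (z) mm, origin at its centre; starts lying on the white board. May be absent (None).
- crust3: Hard toasted bread crust, brown block 40 (x) x 26 (y) x 14 (z) mm, origin at its centre; starts lying on the white board. May be absent (None).
- crust4: Hard toasted bread crust, brown block 40 (x) x 26 (y) x 14 (z) mm, origin at its centre; starts lying on the white board. May be absent (None).
- crust5: Hard toasted bread crust, brown block 40 (x) x 26 (y) x 14 (z) mm, origin at its centre; starts lying on the white board. May be absent (None).
- crust6: Hard toasted bread crust, brown block 40 (x) x 26 (y) x 14 (z) mm, origin at its centre; starts lying on the white board. May be absent (None).
- shaker: Bystander: small steel shaker, diameter 60, height 75 mm, standing just beyond the fence, origin under its centre.
- sanitiser: Bystander: white bottle, diameter 70, height 190 mm, at the far right, origin under its centre.

How it is judged (in metres and radians):
On the way, in this order (a step that is already met when the one before it is completed fails the run):
1. the scraper is brought down onto the board (x of scraper in the frame of station between -0.1 and 0.1 m and y of scraper in the frame of station between -0.15 and 0.13 m and z of scraper in the frame of station below 0.056 m), for 0.2 s.
2. every crust lies in the crumb gutter (x of crust1 in the frame of station between -0.108 and 0.108 m and y of crust1 in the frame of station between -0.214 and -0.128 m and z of each of crust1, crust2, crust3, crust4, crust5, crust6 in the frame of station below 0.048 m and x of crust2 in the frame of station between -0.108 and 0.108 m and y of crust2 in the frame of station between -0.214 and -0.128 m and x of crust3 in the frame of station between -0.108 and 0.108 m and y of crust3 in the frame of station between -0.214 and -0.128 m and x of crust4 in the frame of station between -0.108 and 0.108 m and y of crust4 in the frame of station between -0.214 and -0.128 m and x of crust5 in the frame of station between -0.108 and 0.108 m and y of crust5 in the frame of station between -0.214 and -0.128 m and x of crust6 in the frame of station between -0.108 and 0.108 m and y of crust6 in the frame of station between -0.214 and -0.128 m), for 0.2 s.
3. the rule lies flat on the cleared board, flush along the fence (all of step 2 and x of rule in the frame of station between 0.077 and 0.084 m and y of rule in the frame of station between -0.03 and 0.03 m and z of rule in the frame of station between 0.04 and 0.049 m and angle between the y axis of rule and the y axis of station, either way round below 0.03 rad and angle between rule's own z axis and vertical below 0.06 rad), for 0.2 s.
At the end, for the whole second after the job is handed in: Crusts in the gutter; scraper upright within 30 mm of the mat's middle; rule flat on the board, within 3 mm of the fence, 0.03 rad, 30 mm along it; every tin upright, wholly on the board, end within 8 mm of the rule, square within 0.09 rad; all at rest (all of step 3 and horizontal distance between scraper and mat below 0.03 m and angle between scraper's own z axis and vertical below 0.1 rad and height (world z) of scraper below 0.012 m and linear speed of each of scraper, rule, tin1, tin2, tin3 below 0.01 m/s and x of tin1 in the frame of station between -0.003 and 0.012 m and y of tin1 in the frame of station between -0.106 and 0.106 m and z of tin1 in the frame of station between 0.04 and 0.05 m and angle between the x axis of each of tin1, tin2, tin3 and the x axis of station, either way round below 0.09 rad and angle between each of tin1, tin2, tin3's own z axis and vertical below 0.08 rad and x of tin2 in the frame of station between -0.003 and 0.012 m and y of tin2 in the frame of station between -0.106 and 0.106 m and z of tin2 in the frame of station between 0.04 and 0.05 m and x of tin3 in the frame of station between -0.003 and 0.012 m and y of tin3 in the frame of station between -0.106 and 0.106 m and z of tin3 in the frame of station between 0.04 and 0.05 m); the robot touches nothing.
It fails at once if the fingers push a crust (contact force between the fingers and crust1 above 1 N or contact force between the fingers and crust2 above 1 N or contact force between the fingers and crust3 above 1 N or contact force between the fingers and crust4 above 1 N or contact force between the fingers and crust5 above 1 N or contact force between the fingers and crust6 above 1 N).
It fails at once if a bystander is moved more than 30 mm (distance of any of shaker, sanitiser from where it was at the start of the episode above 0.03 m).
Of crust1, crust2, crust3, crust4, crust5, crust6 only 3 to 6 are there at a start; the rules pass over those that are not, and their reading is None.
Of tin1, tin2, tin3 only 2 to 3 are there at a start; the rules pass over those that are not, and their reading is None.
At some moment in a run one of rule may be knocked a few centimetres aside while the robot is not near it.
It also fails if it takes over 210 s, if anything falls off the work surface, if the arm or the gripper's body presses on something with over 40 N, if the wrist force passes 120 N, or if a joint passes its speed limit or range.

## Robot

A 6-joint arm with a two-finger parallel gripper is mounted at the origin on the work surface. World frame = base frame: x ahead of the robot, y to its left, z up, the work surface at z = 0. Lengths are in mm, angles in rad, forces in N, time in s.
With the tool pointing down it reaches from about 300 to 875 mm from the base axis. Payload 6.4 kg.
Tool frame: the origin (TCP) lies midway between the tips of the shut fingers; the grasp point (between the pads) lies 19 mm behind it; z points along the fingers, y is the line along which they close (so a half turn about z gives the same grasp; the last joint's range is limited). The gripper opens to 88 mm and grips with 3 to 60 N. Pads are 18 mm wide; open, the fingers measure 123 mm over their backs; the gripper's body (75 mm by 187 mm) begins 45 mm behind the grasp point.
Start: joints at [1.037, 0.181, 1.607, -0, 1.354, -0.206], TCP at [185.116, 544.402, 238.714] pointing down, gripper open.
Joint ranges: [-2.99, 2.99], [-0.89, 2.07], [0.3, 2.58], [-1.14, 4.28], [0, 2.63], [-3.12, 3.12]. Speed limits (rad/s): [2.57, 2.57, 3.01, 3.14, 3.14, 3.14].

## Interface

Orientations are given as a unit quaternion [x, y, z, w].
In Python, from plant import bot gives the robot as it stands. The module is installed in compiled form; this text tells all that it offers.
- The arm moves only by the shell command python3 -m pendant 'ROWS' [FORCE]. ROWS is JSON, a list of rows, each an object of numbers: "gripper": the finger opening in mm, from 0 to 88.1; "dx", "dy", "dz": the shift along the tool's x, y, z in units of 25 mm (1.0 is 25 mm); "rx", "ry", "rz": the turn, a rotation vector about the tool's x, y, z in units of 8 degrees (1.0 is 8 degrees). In form: [{"gripper": .., "dx": .., "dy": .., "dz": .., "rx": .., "ry": .., "rz": ..}, ...]. A call has 1 to 20 rows; each row shifts and turns the commanded pose from where the row before left it, along the tool's axes as they then stand; what a row does not reach is not made up. A row lasts 1/10 s, in which the tool goes at most 50 mm and 8.59 degrees, less where a joint would pass 70% of its speed; a pose out of reach is approached as far as the arm can. A call is refused whole if a number of a shift passes 1 or a number of a turn 1, either way. A call with a gripper value outside its range is refused whole. The fingers move at their own pace and stop on an object; FORCE is the grip in N (left out, the last holds). Time passes only in rows, so rows that do not move let the fingers close. It gives the time, the measured TCP pose, the force, the opening and the grip force at its end, in the units of the state.
- bot.read_state(): the state, without advancing time (a new reading comes with each control period).
- bot.camera(name): name is "side" or "top" or "wrist"; returns a dict with "frame" (420x560x3 uint8, red, green, blue), "K" (3x3 intrinsics, pixels), "extrinsics" (4x4, takes a point from camera to world coordinates). Camera axes: x right, y down, z forward; pixel columns grow to the right and rows downward; lengths in mm; the calibration is good to about 2 mm. A picture is of the moment at which its call begins. There is no depth.
- bot.finish_job(): hands the job in; it is judged then, once.
The state is a dict: "clock": time; "qpos": joint angles; "qvel": joint speeds; "tau": joint torques, N m; "tcp_pos": TCP position; "tcp_rot": TCP orientation; "ft_force": force on the tool from outside, world axes, zero at the start; "torque": the same for the moment, N m; "gripper_width": opening from 0.0 (shut) to 1.0 (fully open); "finger_force": force on a finger pad.
Only numpy, scipy, OpenCV 4.12 (cv2) and the standard library are available. Lean on these libraries where they do the work, as an engineer would, in place of code of your own. Each camera call takes 0.05 s, during which the arm holds its last target. There are 200 camera calls.

## Working session

There is one attempt and no reset: what is moved stays moved. The work goes in short steps, Python scripts to look and compute and a shell command to move; the robot and the scene stay as the last step left them, time stands still between calls to the robot, and variables do not carry over. Pictures are saved under pics/ and viewed, at most 14 in all, crops included, and the job is handed in when it is done.

```bash
mkdir -p pics; python3 - <<'E'
from plant import bot
import cv2, numpy as np
s=bot.read_state(); print(s)
for n in ("top","side"):
    c=bot.camera(n); cv2.imwrite(f"pics/{n}0.png",c["frame"][:,:,::-1]); print(n,c["K"].tolist(),np.round(c["extrinsics"],4).tolist())
E
```

```text
{'clock': 0.0, 'qpos': array([ 1.03668953e+00,  1.81520266e-01,  1.60797527e+00, -5.47379061e-07,
        1.35380871e+00, -2.06307715e-01]), 'qvel': array([ 0.00135101, -0.00116995, -0.00084997,  0.00100608,  0.00029484,
        0.00152668]), 'tau': array([-4.45549995e-04, -4.33878386e+01, -3.41849005e+01,  7.01577659e-02,
        3.86166468e-02, -1.58166799e-04]), 'tcp_pos': array([184.84191054, 543.92581789, 237.83764561]), 'tcp_rot': array([ 1.63166599e-01,  9.86598160e-01, -7.97915113e-04, -3.09385503e-04]), 'ft_force': array([-0.16588904,  1.15931641, -0.67556204]), 'torque': array([-0.04155989,  0.04238675,  0.04936914]), 'finger_force': 0.0, 'gripper_width': 0.9990288842669776}
top [[440.4865959003159, 0.0, 278.10978350739356], [0.0, 440.4865959003159, 208.3718056825631], [0.0, 0.0, 1.0]] [[0.0282, -0.9985, 0.0478, 526.39], [-0.9996, -0.028, 0.0051, -80.5392], [-0.0038, -0.0479, -0.9988, 1320.3595], [0.0, 0.0, 0.0, 1.0]]
side [[460.9476854778393, 0.0, 283.1734365804135], [0.0, 460.9476854778393, 204.0161932691113], [0.0, 0.0, 1.0]] [[-0.9333, -0.27, 0.2369, 280.0834], [-0.3591, 0.7161, -0.5986, 673.5908], [-0.008, -0.6437, -0.7652, 1067.2347], [0.0, 0.0, 0.0, 1.0]]
```

View pics/top0.png

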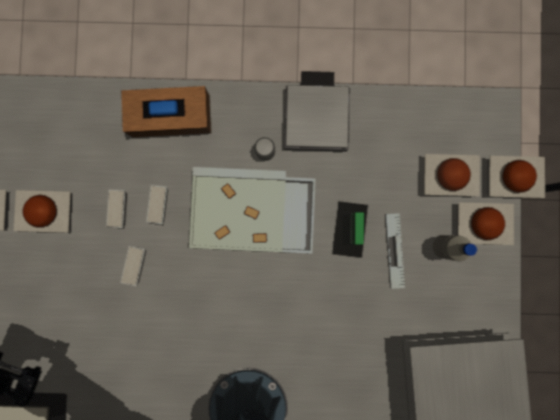

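View pics/side0.png

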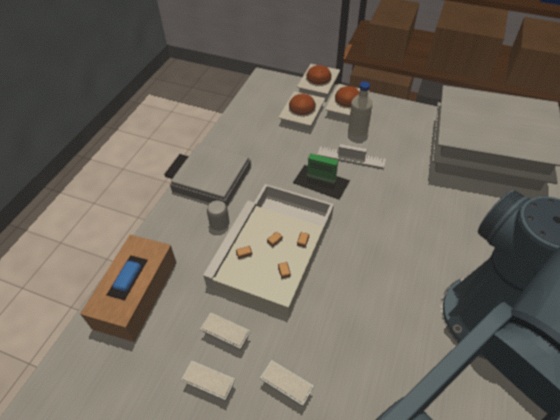

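The top view shows four crusts, at about (228,191), (251,213), (222,232) and (260,238). There are three tins, at (116,209), (157,204) and (132,266). The scraper is at (360,228) on the mat at (350,229), and the rule is at (396,250). The board spans roughly x 190–285, y 178–250, with the gutter to its right. The side view agrees.

```bash
cat > h.py <<'E'
from plant import bot
import cv2, numpy as np
from scipy.spatial.transform import Rotation as R
def cam(n,save=None):
    c=bot.camera(n); c["frame"]=c["frame"].copy()
    if save: cv2.imwrite(f"pics/{save}.png",c["frame"][:,:,::-1])
    return c
def back(c,px,z):
    px=np.atleast_2d(px).astype(float); E=c["extrinsics"]
    d=np.c_[px,np.ones(len(px))]@np.linalg.inv(c["K"]).T@E[:3,:3].T
    return E[:3,3]+d*((z-E[2,3])/d[:,2])[:,None]
def proj(c,P):
    E=c["extrinsics"]; q=(np.atleast_2d(P)-E[:3,3])@E[:3,:3]@c["K"].T
    return q[:,:2]/q[:,2:]
def blobs(c,lo,hi,amin,amax=1e9,roi=None):
    m=cv2.inRange(cv2.cvtColor(c["frame"],cv2.COLOR_RGB2HSV),lo,hi)
    if roi: k=np.zeros_like(m); k[roi[1]:roi[3],roi[0]:roi[2]]=1; m=m*k
    cs=cv2.findContours(m,cv2.RETR_EXTERNAL,cv2.CHAIN_APPROX_NONE)[0]
    return [k for k in cs if amin<=cv2.contourArea(k)<=amax]
def rect(c,k,z):
    """min-area rectangle of a contour back-projected at height z: centre, sizes, yaw of long side (deg)"""
    w=back(c,k[:,0,:],z)[:,:2].astype(np.float32); (x,y),(a,b),t=cv2.minAreaRect(w)
    if a<b: a,b,t=b,a,t+90
    return np.round([x,y,a,b,(t+90)%180-90],1)
def st():
    s=bot.read_state(); r=R.from_quat(s["tcp_rot"]); return s,s["tcp_pos"],r.as_matrix()
def go(p=None,yaw=None):
    """units: print the rotation (units of 8 deg about tool z) for tool-y axis yaw (deg), and tilt fix, then shift in current tool axes"""
    s,t,M=st(); 
    print("t%.1f tcp %s toolx yaw %.2f tooly yaw %.2f tilt(deg) %s F %s w %.1f"%(s["clock"],np.round(t,1),np.degrees(np.arctan2(M[1,0],M[0,0])),np.degrees(np.arctan2(M[1,1],M[0,1])),np.round(np.degrees([M[0,2],M[1,2]]),2),np.round(s["ft_force"],1),s["gripper_width"]*88.1))
    if yaw is not None:
        cur=np.degrees(np.arctan2(M[1,1],M[0,1])); d=(yaw-cur+90)%180-90; print(" rz units",round(-d/8,2))
        a=np.radians(yaw); c0=np.array([np.cos(a),np.sin(a),0])
        c0*= 1 if abs((yaw-cur+180)%360-180)<=90 else -1
        N=np.c_[np.cross(c0,[0,0,-1]),c0,[0,0,-1]]
        rv=R.from_matrix(M.T@N).as_rotvec(); print(" rotvec units",np.round(np.degrees(rv)/8,2))
        if p is not None: print(" shift units after turn",np.round(N.T@(np.array(p)-t)/25,2))
    if p is not None: print(" shift units now",np.round(M.T@(np.array(p)-t)/25,2))
E
python3 - <<'E'
from h import *
c=cam("top"); hsv=cv2.cvtColor(c["frame"],cv2.COLOR_RGB2HSV)
for p in [(228,191),(251,213),(116,209),(132,266),(360,228),(345,245),(392,270),(240,200),(300,210),(240,173),(70,240),(396,250)]: print(p,hsv[p[1],p[0]])
w=cam("wrist","wrist0"); print(np.round(w["extrinsics"],3).tolist(),w["K"].tolist()); go()
big=cv2.resize(c["frame"][150:300,90:420],None,fx=2.4,fy=2.4,interpolation=cv2.INTER_CUBIC); cv2.imwrite("pics/topz.png",cv2.convertScaleAbs(big,alpha=1.5)[:,:,::-1])
E
```

```text
(228, 191) [ 17 136 146]
(251, 213) [ 18 130 147]
(116, 209) [ 20  44 146]
(132, 266) [ 19  43 147]
(360, 228) [ 64 144 110]
(345, 245) [23 38 27]
(392, 270) [ 41  14 150]
(240, 200) [ 35  31 150]
(300, 210) [ 48   8 151]
(240, 173) [ 43  15 152]
(70, 240) [ 20  35 110]
(396, 250) [26 21 99]
[[0.322, 0.896, 0.306, 104.493], [0.947, -0.305, -0.104, 572.15], [-0.0, 0.323, -0.946, 384.505], [0.0, 0.0, 0.0, 1.0]] [[307.58591055869374, 0.0, 285.1824536715633], [0.0, 307.58591055869374, 208.47800396675336], [0.0, 0.0, 1.0]]
t0.2 tcp [185.  544.1 238.2] toolx yaw 161.22 tooly yaw 71.22 tilt(deg) [-0.03 -0.05] F [-0.9 -0.2  0.5] w 88.0
```

View pics/topz.png

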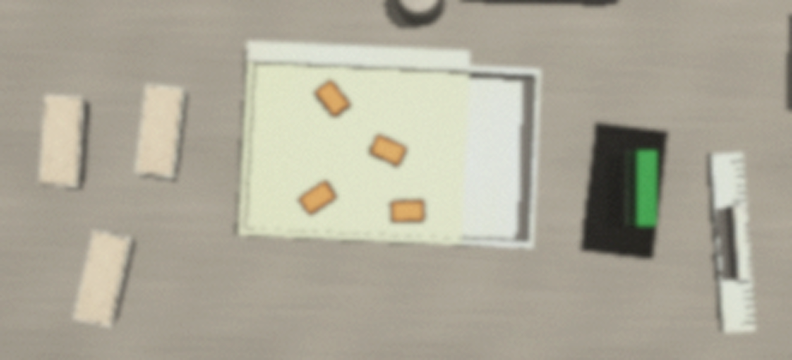

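View pics/wrist0.png

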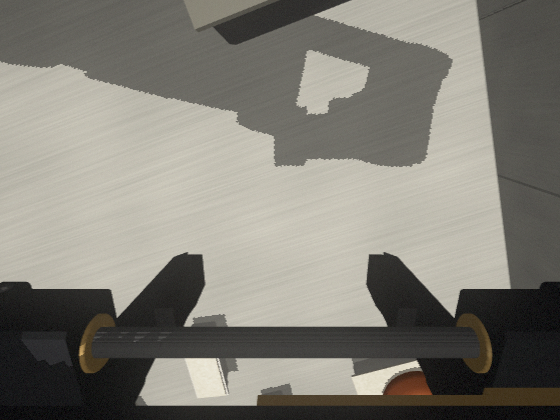

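Zoom: four crusts are visible. The board's corners are at about (255,65), (469,75) and (247,232), with the gutter on to (540,70)/(533,246). The scraper stands off-centre on the mat. The wrist view only shows the table, fingers and tin edges near (205,360).

```bash
python3 - <<'E'
from h import *
c=cam("top")
Z=lambda x,y:(x/2.4+90-.3,y/2.4+150-.3)
for n,p,z in [("TL yellow",(255,65),45),("TR fence inner end",(469,75),59),("gut TR",(540,70),50),("gut BR",(533,246),50),("BL",(239,235),53),("matTL",(597,123),4),("matTR",(666,131),4),("matBR",(652,257),4),("matBL",(582,249),4),("sc TL top",(638,150),85),("TR",(658,150),85),("BR",(658,226),85),("BL",(637,226),85)]:
    print(n,np.round(back(c,Z(*p),z)[0,:2]))
for k in blobs(c,(10,100,100),(25,200,255),20,200,(180,170,300,260)): print("crust",rect(c,k,59))
for k in blobs(c,(10,36,125),(30,60,255),100,1500,(90,170,180,300)): print("tin",rect(c,k,42))
for k in blobs(c,(20,0,125),(60,25,255),50,3000,(370,200,420,300)): print("rule",rect(c,k,10))
for k in blobs(c,(55,100,50),(75,255,255),50,3000): print("scraper",rect(c,k,85))
for k in blobs(c,(0,0,0),(255,255,50),300,3000,(320,190,380,270)): print("mat",rect(c,k,4))
E
```

```text
TL yellow [673. 168.]
TR fence inner end [666. -92.]
gut TR [ 676. -178.]
gut BR [ 464. -174.]
BL [467. 178.]
matTL [ 617. -254.]
matTR [ 609. -340.]
matBR [ 452. -325.]
matBL [ 460. -238.]
sc TL top [ 581. -292.]
TR [ 582. -315.]
BR [ 493. -317.]
BL [ 492. -292.]
crust [501.9 -21.8  34.3  20.  -88.4]
crust [514.9  84.7  36.4  21.5 -54.6]
crust [573.3   3.   34.7  21.8  65.2]
crust [633.9  71.1  36.4  22.4  38.6]
tin [409.9 344.7 105.   43.5 -10.5]
tin [ 5.743e+02  4.016e+02  1.026e+02  4.460e+01 -3.000e-01]
tin [590.1 281.8 103.3  42.4  -5.3]
rule [ 474.3 -424.8  222.7   39.1    5. ]
scraper [ 537.  -303.6   89.7   25.2    1.1]
mat [ 533.6 -289.2  155.1   85.1   -5.8]
```

```bash
python3 - <<'E'
from h import *
c=cam("top"); 
for p in [(455,247),(468,249)]: print("bottle",back(c,p,190),back(c,p,10))
m=blobs(c,(100,100,50),(130,255,255),10,500,(440,220,500,270))
print([np.round(back(c,k[:,0].mean(0),190)) for k in m])
go([610,41,300],88.5)
E
```

```text
bottle [[ 494.40138024 -529.2274211   190.        ]] [[ 489.30747439 -600.67714441   10.        ]]
bottle [[ 490.24916333 -562.40787764  190.        ]] [[ 484.49405276 -639.14130244   10.        ]]
[array([[ 490., -568.,  190.]])]
t0.3 tcp [185.  544.2 238.4] toolx yaw 161.22 tooly yaw 71.22 tilt(deg) [-0.02 -0.03] F [0.5 0.7 0.1] w 87.9
 rz units -2.16
 rotvec units [-0.   -0.   -2.16]
 shift units after turn [-17.52 -19.68  -2.46]
 shift units now [-22.57 -13.59  -2.46]
```

```bash
python3 -m pendant '[{"rz":-0.72,"dx":-0.8,"dz":-0.4},{"rz":-0.72,"dx":-0.8,"dz":-0.4},{"rz":-0.72,"dx":-0.8,"dz":-0.4},{"dx":-0.9,"dy":-0.5,"dz":-0.2},{"dx":-0.9,"dy":-1,"dz":-0.2},{"dx":-0.9,"dy":-1,"dz":-0.2},{"dx":-0.9,"dy":-1,"dz":-0.2},{"dx":-0.9,"dy":-1,"dz":-0.2},{"dx":-0.9,"dy":-1,"dz":-0.2},{"dx":-0.9,"dy":-1},{"dx":-0.9,"dy":-1},{"dx":-0.9,"dy":-1},{"dx":-0.9,"dy":-1},{"dx":-0.9,"dy":-1},{"dx":-0.9,"dy":-1},{"dx":-0.9,"dy":-1},{"dx":-0.9,"dy":-1},{"dx":-0.9,"dy":-1},{"dx":-0.5,"dy":-1},{"dx":-0.3,"dy":-1}]' 50 | tail -c 400; python3 -m pendant '[{"dy":-1},{"dy":-1},{"dy":-0.6},{},{}]' | tail -c 400; python3 - <<'E'
from h import *
go([610,41,300],88.5); w=cam("wrist","w1"); np.save("w1.npy",w,allow_pickle=True)
E
```

```text
t0.3 tcp [185.  544.2 238.4] toolx yaw 161.22 tooly yaw 71.22 tilt(deg) [-0.02 -0.03] F [0.5 0.7 0.1] w 87.9
 rz units -2.16
 rotvec units [-0.   -0.   -2.16]
 shift units after turn [-17.52 -19.68  -2.46]
 shift units now [-22.57 -13.59  -2.46]invalid input
invalid input
```

View pics/w1.png

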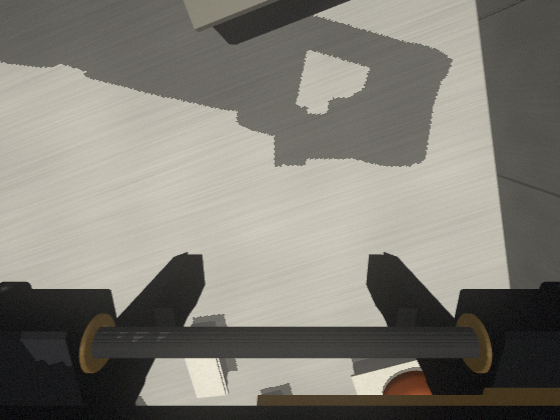

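The arm did not move: the rows were refused, and the picture is the same as before. I'll try rows with every key filled in.

```bash
python3 -m pendant '[{"gripper":88,"dx":-0.8,"dy":0,"dz":-0.4,"rx":0,"ry":0,"rz":-0.72}]' 50; python3 -m pendant '[{"gripper":88,"dx":-0.8,"dy":0,"dz":-0.4,"rx":0,"ry":0,"rz":-0.72},{"gripper":88,"dx":-0.8,"dy":0,"dz":-0.4,"rx":0,"ry":0,"rz":-0.72}]'
```

```text
clock: 0.45
tcp_pos: [202.2, 537.6, 247.3]
tcp_rot: [0.112, 0.994, -0.001, -0.001]
ft_force: [-0.1, 0.1, -0.1]
gripper_width: 1.001
finger_force: 0.0
clock: 0.65
tcp_pos: [243.8, 530.7, 269.0]
tcp_rot: [0.011, 1.0, -0.0, -0.0]
ft_force: [0.2, 0.1, 0.5]
gripper_width: 0.997
finger_force: 0.0
```

```bash
python3 -m pendant '[{"gripper":88,"dx":-0.7,"dy":-0.95,"dz":-0.05,"rx":0,"ry":0,"rz":0},{"gripper":88,"dx":-0.7,"dy":-0.95,"dz":-0.05,"rx":0,"ry":0,"rz":0},{"gripper":88,"dx":-0.7,"dy":-0.95,"dz":-0.05,"rx":0,"ry":0,"rz":0},{"gripper":88,"dx":-0.7,"dy":-0.95,"dz":-0.05,"rx":0,"ry":0,"rz":0},{"gripper":88,"dx":-0.7,"dy":-0.95,"dz":-0.05,"rx":0,"ry":0,"rz":0},{"gripper":88,"dx":-0.7,"dy":-0.95,"dz":-0.05,"rx":0,"ry":0,"rz":0},{"gripper":88,"dx":-0.7,"dy":-0.95,"dz":-0.05,"rx":0,"ry":0,"rz":0},{"gripper":88,"dx":-0.7,"dy":-0.95,"dz":-0.05,"rx":0,"ry":0,"rz":0},{"gripper":88,"dx":-0.7,"dy":-0.95,"dz":-0.05,"rx":0,"ry":0,"rz":0},{"gripper":88,"dx":-0.7,"dy":-0.95,"dz":-0.05,"rx":0,"ry":0,"rz":0},{"gripper":88,"dx":-0.7,"dy":-0.95,"dz":-0.05,"rx":0,"ry":0,"rz":0},{"gripper":88,"dx":-0.7,"dy":-0.95,"dz":-0.05,"rx":0,"ry":0,"rz":0},{"gripper":88,"dx":-0.7,"dy":-0.95,"dz":-0.05,"rx":0,"ry":0,"rz":0},{"gripper":88,"dx":-0.7,"dy":-0.95,"dz":-0.05,"rx":0,"ry":0,"rz":0},{"gripper":88,"dx":-0.7,"dy":-0.95,"dz":-0.05,"rx":0,"ry":0,"rz":0},{"gripper":88,"dx":-0.7,"dy":-0.95,"dz":-0.05,"rx":0,"ry":0,"rz":0},{"gripper":88,"dx":-0.7,"dy":-0.95,"dz":-0.05,"rx":0,"ry":0,"rz":0},{"gripper":88,"dx":-0.7,"dy":-0.95,"dz":-0.05,"rx":0,"ry":0,"rz":0},{"gripper":88,"dx":-0.7,"dy":-0.95,"dz":-0.05,"rx":0,"ry":0,"rz":0},{"gripper":88,"dx":-0.7,"dy":-0.95,"dz":-0.05,"rx":0,"ry":0,"rz":0}]' | head -3;  python3 -m pendant '[{"gripper":88,"dx":0,"dy":0,"dz":0,"rx":0,"ry":0,"rz":0},{"gripper":88,"dx":0,"dy":0,"dz":0,"rx":0,"ry":0,"rz":0}]'|head -3; python3 - <<'E'
from h import *
go([610,41,300],88.5); w=cam("wrist","w2"); np.save("w2.npy",w,allow_pickle=True)
E
```

```text
clock: 2.65
tcp_pos: [581.4, 45.8, 293.7]
tcp_rot: [0.013, 1.0, 0.0, -0.0]
clock: 2.85
tcp_pos: [580.7, 46.6, 293.4]
tcp_rot: [0.014, 1.0, 0.0, -0.0]
t2.9 tcp [580.7  46.6 293.4] toolx yaw 178.42 tooly yaw 88.42 tilt(deg) [-0.05  0.02] F [-0.8  0.6 -0.9] w 87.7
 rz units -0.01
 rotvec units [ 0.   -0.01 -0.01]
 shift units after turn [-1.18 -0.19 -0.27]
 shift units now [-1.18 -0.19 -0.27]
```

View pics/w2.png

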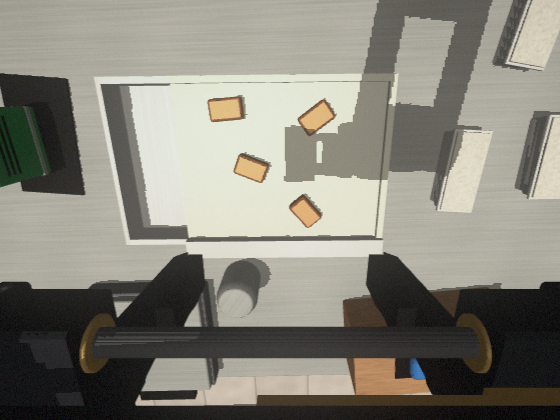

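The wrist view shows the whole board. Its yellow top has corners at about (170,84), (384,82), (378,237) and (187,238). The fence's top band is at rows 241–256 and the crusts are at (226,109), (316,117), (251,167) and (305,211). Tins are on the right, and the scraper and mat on the left.

```bash
python3 - <<'E'
from h import *
w=np.load("w2.npy",allow_pickle=True).item(); g=cv2.cvtColor(w["frame"],cv2.COLOR_RGB2HSV)
for col in (220,300,350):
    print(col,[(r,*g[r,col]) for r in list(range(70,90,2))+list(range(230,262,2))])
for row in (130,220):
    print(row,[(k,*g[row,k]) for k in list(range(164,196,3))+list(range(374,398,2))])
E
```

```text
220 [(70, np.uint8(22), np.uint8(25), np.uint8(182)), (72, np.uint8(24), np.uint8(21), np.uint8(181)), (74, np.uint8(23), np.uint8(22), np.uint8(189)), (76, np.uint8(36), np.uint8(21), np.uint8(229)), (78, np.uint8(35), np.uint8(19), np.uint8(228)), (80, np.uint8(37), np.uint8(19), np.uint8(231)), (82, np.uint8(39), np.uint8(26), np.uint8(204)), (84, np.uint8(36), np.uint8(18), np.uint8(230)), (86, np.uint8(37), np.uint8(19), np.uint8(232)), (88, np.uint8(36), np.uint8(18), np.uint8(232)), (230, np.uint8(28), np.uint8(21), np.uint8(228)), (232, np.uint8(30), np.uint8(22), np.uint8(227)), (234, np.uint8(27), np.uint8(21), np.uint8(229)), (236, np.uint8(29), np.uint8(24), np.uint8(226)), (238, np.uint8(23), np.uint8(22), np.uint8(94)), (240, np.uint8(25), np.uint8(16), np.uint8(95)), (242, np.uint8(23), np.uint8(15), np.uint8(225)), (244, np.uint8(23), np.uint8(18), np.uint8(223)), (246, np.uint8(24), np.uint8(17), np.uint8(224)), (248, np.uint8(22), np.uint8(17), np.uint8(224)), (250, np.uint8(24), np.uint8(17), np.uint8(224)), (252, np.uint8(24), np.uint8(16), np.uint8(223)), (254, n
[... 4385 characters left out ...]
 (191, np.uint8(28), np.uint8(21), np.uint8(229)), (194, np.uint8(32), np.uint8(21), np.uint8(229)), (374, np.uint8(27), np.uint8(26), np.uint8(228)), (376, np.uint8(28), np.uint8(32), np.uint8(129)), (378, np.uint8(28), np.uint8(30), np.uint8(212)), (380, np.uint8(26), np.uint8(23), np.uint8(228)), (382, np.uint8(26), np.uint8(26), np.uint8(229)), (384, np.uint8(24), np.uint8(23), np.uint8(178)), (386, np.uint8(26), np.uint8(20), np.uint8(176)), (388, np.uint8(24), np.uint8(20), np.uint8(177)), (390, np.uint8(23), np.uint8(18), np.uint8(181)), (392, np.uint8(24), np.uint8(21), np.uint8(178)), (394, np.uint8(25), np.uint8(19), np.uint8(176)), (396, np.uint8(24), np.uint8(23), np.uint8(181))]
```

```bash
cat > fit.py <<'E'
from h import *
from scipy.optimize import least_squares
w=np.load("w2.npy",allow_pickle=True).item()
F=back(w,[(220,241.3),(300,241),(350,240)],59)[:,:2]; B=back(w,[(174.5,130),(186.5,220)],45)[:,:2]
L=back(w,[(384,130),(376,220)],49)[:,:2]; N=back(w,[(220,82),(300,82)],49)[:,:2]
def f(p):
    T=lambda q:(q-p[:2])@np.array([[np.cos(p[2]),-np.sin(p[2])],[np.sin(p[2]),np.cos(p[2])]])
    return np.r_[T(F)[:,0]-100,T(B)[:,1]+130,T(L)[:,1]-130,T(N)[:,0]+100]
r=least_squares(f,[570,41,0]); print("station",np.round(r.x[:2],1),"yaw deg",np.degrees(r.x[2]).round(2),"res",np.round(r.fun,1))
S=r.x; np.save("S.npy",S)
E
python3 fit.py; python3 - <<'E'
from h import *
S=np.load("S.npy"); Rs=np.array([[np.cos(S[2]),-np.sin(S[2])],[np.sin(S[2]),np.cos(S[2])]])
w=np.load("w2.npy",allow_pickle=True).item()
for k in blobs(w,(8,80,120),(25,255,255),200,2000,(175,80,390,245)):
    r=rect(w,k,55); print("crust",r,"station",np.round((r[:2]-S[:2])@Rs),"yaw rel",r[4]-np.degrees(S[2]).round(1))
E
```

```text
station [571.8  40.9] yaw deg -0.99 res [-0.   0.8  0.  -0.4  0.8 -0.3 -0.1 -0.9  0.1]
crust [633.4  72.6  38.8  24.3  40.3] station [61. 33.] yaw rel 41.3
crust [572.8   3.7  39.3  24.6  66.6] station [  2. -37.] yaw rel 67.6
crust [513.   86.9  39.3  25.  -55.6] station [-60.  45.] yaw rel -54.6
crust [500.1 -22.1  38.3  25.1 -87. ] station [-71. -64.] yaw rel -86.0
```

```bash
python3 -m pendant '[{"gripper":88,"dx":0,"dy":0,"dz":0,"rx":0,"ry":0,"rz":-0.32},{"gripper":88,"dx":0.13,"dy":-0.93,"dz":0.38,"rx":0,"ry":0,"rz":0},{"gripper":88,"dx":0.13,"dy":-0.93,"dz":0.38,"rx":0,"ry":0,"rz":0},{"gripper":88,"dx":0.13,"dy":-0.93,"dz":0.38,"rx":0,"ry":0,"rz":0},{"gripper":88,"dx":0.13,"dy":-0.93,"dz":0.38,"rx":0,"ry":0,"rz":0},{"gripper":88,"dx":0.13,"dy":-0.93,"dz":0.38,"rx":0,"ry":0,"rz":0},{"gripper":88,"dx":0.13,"dy":-0.93,"dz":0.38,"rx":0,"ry":0,"rz":0},{"gripper":88,"dx":0.13,"dy":-0.93,"dz":0.38,"rx":0,"ry":0,"rz":0},{"gripper":88,"dx":0.13,"dy":-0.93,"dz":0.38,"rx":0,"ry":0,"rz":0},{"gripper":88,"dx":0.13,"dy":-0.93,"dz":0.38,"rx":0,"ry":0,"rz":0},{"gripper":88,"dx":0.13,"dy":-0.93,"dz":0.38,"rx":0,"ry":0,"rz":0},{"gripper":88,"dx":0.13,"dy":-0.93,"dz":0.38,"rx":0,"ry":0,"rz":0},{"gripper":88,"dx":0.13,"dy":-0.93,"dz":0.38,"rx":0,"ry":0,"rz":0},{"gripper":88,"dx":0.13,"dy":-0.93,"dz":0.38,"rx":0,"ry":0,"rz":0},{"gripper":88,"dx":0.13,"dy":-0.93,"dz":0.38,"rx":0,"ry":0,"rz":0},{"gripper":88,"dx":0.13,"dy":-0.93,"dz":0.38,"rx":0,"ry":0,"rz":0},{"gripper":88,"dx":0,"dy":0,"dz":0,"rx":0,"ry":0,"rz":0},{"gripper":88,"dx":0,"dy":0,"dz":0,"rx":0,"ry":0,"rz":0}]' | head -3;  python3 - <<'E'
from h import *
w=cam("wrist","w3"); np.save("w3.npy",w,allow_pickle=True); go([537,-304,36],91)
for k in blobs(w,(50,60,20),(80,255,255),200): print("green",rect(w,k,85),k[:,0].min(0),k[:,0].max(0))
for k in blobs(w,(0,0,0),(255,255,50),2000,40000): print("dark",rect(w,k,4),k[:,0].min(0),k[:,0].max(0))
E
```

```text
clock: 4.7
tcp_pos: [538.5, -301.6, 151.1]
tcp_rot: [-0.009, 1.0, 0.001, -0.0]
t4.8 tcp [ 538.8 -301.3  151.5] toolx yaw -178.89 tooly yaw 91.11 tilt(deg) [0.01 0.03] F [-0.1  0.5  0.2] w 88.0
 rz units 0.01
 rotvec units [0.   0.   0.01]
 shift units after turn [ 0.07 -0.11  4.62]
 shift units now [ 0.07 -0.11  4.62]
green [ 531.8 -300.4  100.2   25.9    0. ] [268 147] [305 275]
dark [ 733.9 -303.   736.1  226.1  -89.1] [  0 267] [559 419]
dark [700.7 -80.1 258.5 198.5 -89.7] [361 253] [559 394]
dark [ 523.6 -286.4  107.9   86.7   -5.5] [258 125] [353 231]
```

View pics/w3.png

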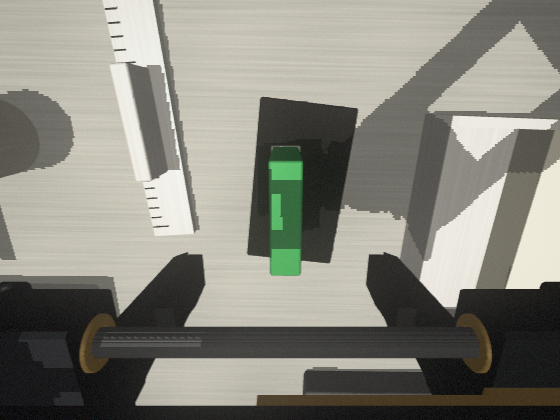

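The wrist view shows the scraper (columns 269–302, rows 147–275) centred between the fingers, with the mat behind it and the rule and its rib at upper left. Now I'll descend and grip.

```bash
python3 -m pendant '[{"gripper":88,"dx":0,"dy":0.03,"dz":0.9,"rx":0,"ry":0,"rz":0},{"gripper":88,"dx":0,"dy":0,"dz":0.9,"rx":0,"ry":0,"rz":0},{"gripper":88,"dx":0,"dy":0,"dz":0.9,"rx":0,"ry":0,"rz":0},{"gripper":88,"dx":0,"dy":0,"dz":0.9,"rx":0,"ry":0,"rz":0},{"gripper":88,"dx":0,"dy":0,"dz":0.6,"rx":0,"ry":0,"rz":0},{"gripper":88,"dx":0,"dy":0,"dz":0.4,"rx":0,"ry":0,"rz":0},{"gripper":88,"dx":0,"dy":0,"dz":0,"rx":0,"ry":0,"rz":0},{"gripper":88,"dx":0,"dy":0,"dz":0,"rx":0,"ry":0,"rz":0},{"gripper":10,"dx":0,"dy":0,"dz":0,"rx":0,"ry":0,"rz":0},{"gripper":10,"dx":0,"dy":0,"dz":0,"rx":0,"ry":0,"rz":0},{"gripper":10,"dx":0,"dy":0,"dz":0,"rx":0,"ry":0,"rz":0},{"gripper":10,"dx":0,"dy":0,"dz":0,"rx":0,"ry":0,"rz":0},{"gripper":10,"dx":0,"dy":0,"dz":0,"rx":0,"ry":0,"rz":0},{"gripper":10,"dx":0,"dy":0,"dz":0,"rx":0,"ry":0,"rz":0}]' 50; python3 - <<'E'
from h import *
go()
E
```

```text
clock: 6.15
tcp_pos: [538.5, -301.9, 36.2]
tcp_rot: [-0.009, 1.0, -0.0, 0.0]
ft_force: [0.3, -0.5, 0.6]
gripper_width: 0.475
finger_force: 0.0
t6.2 tcp [ 538.5 -301.9   36.2] toolx yaw -178.95 tooly yaw 91.05 tilt(deg) [ 0. -0.] F [ 0.3 -0.5  0.6] w 41.8
```

```bash
python3 -m pendant '[{"gripper":10,"dx":0,"dy":0,"dz":0,"rx":0,"ry":0,"rz":0},{"gripper":10,"dx":0,"dy":0,"dz":0,"rx":0,"ry":0,"rz":0},{"gripper":10,"dx":0,"dy":0,"dz":0,"rx":0,"ry":0,"rz":0},{"gripper":10,"dx":0,"dy":0,"dz":0,"rx":0,"ry":0,"rz":0},{"gripper":10,"dx":0,"dy":0,"dz":-0.5,"rx":0,"ry":0,"rz":0.13},{"gripper":10,"dx":0,"dy":0,"dz":-0.9,"rx":0,"ry":0,"rz":0.13},{"gripper":10,"dx":0,"dy":0,"dz":-0.9,"rx":0,"ry":0,"rz":0},{"gripper":10,"dx":0,"dy":0,"dz":-0.9,"rx":0,"ry":0,"rz":0},{"gripper":10,"dx":0,"dy":0,"dz":-0.9,"rx":0,"ry":0,"rz":0},{"gripper":10,"dx":0,"dy":0,"dz":0,"rx":0,"ry":0,"rz":0}]'; python3 - <<'E'
from h import *
S=np.load("S.npy"); Rs=np.array([[np.cos(S[2]),-np.sin(S[2])],[np.sin(S[2]),np.cos(S[2])]])
go([*(S[:2]+Rs@[-3,2]),140],89)
E
```

```text
clock: 7.15
tcp_pos: [540.4, -303.5, 143.1]
tcp_rot: [0.009, 1.0, -0.002, 0.003]
ft_force: [1.4, -0.9, -2.1]
gripper_width: 0.269
finger_force: 50.0
t7.2 tcp [ 540.4 -303.5  143.1] toolx yaw 178.95 tooly yaw 88.94 tilt(deg) [ 0.31 -0.26] F [ 1.4 -0.9 -2.1] w 23.7
 rz units -0.01
 rotvec units [-0.03  0.04 -0.01]
 shift units after turn [-0.9  13.87  0.12]
 shift units now [-0.88 13.88  0.06]
```

```bash
python3 -m pendant '[{"gripper":10,"dx":-0.06,"dy":0.5,"dz":0,"rx":0,"ry":0,"rz":0},{"gripper":10,"dx":-0.06,"dy":0.95,"dz":0,"rx":0,"ry":0,"rz":0},{"gripper":10,"dx":-0.06,"dy":0.95,"dz":0,"rx":0,"ry":0,"rz":0},{"gripper":10,"dx":-0.06,"dy":0.95,"dz":0,"rx":0,"ry":0,"rz":0},{"gripper":10,"dx":-0.06,"dy":0.95,"dz":0,"rx":0,"ry":0,"rz":0},{"gripper":10,"dx":-0.06,"dy":0.95,"dz":0,"rx":0,"ry":0,"rz":0},{"gripper":10,"dx":-0.06,"dy":0.95,"dz":0,"rx":0,"ry":0,"rz":0},{"gripper":10,"dx":-0.06,"dy":0.95,"dz":0,"rx":0,"ry":0,"rz":0},{"gripper":10,"dx":-0.06,"dy":0.95,"dz":0,"rx":0,"ry":0,"rz":0},{"gripper":10,"dx":-0.06,"dy":0.95,"dz":0,"rx":0,"ry":0,"rz":0},{"gripper":10,"dx":-0.06,"dy":0.95,"dz":0,"rx":0,"ry":0,"rz":0},{"gripper":10,"dx":-0.06,"dy":0.95,"dz":0,"rx":0,"ry":0,"rz":0},{"gripper":10,"dx":-0.06,"dy":0.95,"dz":0,"rx":0,"ry":0,"rz":0},{"gripper":10,"dx":-0.06,"dy":0.95,"dz":0,"rx":0,"ry":0,"rz":0},{"gripper":10,"dx":-0.06,"dy":0.95,"dz":0,"rx":0,"ry":0,"rz":0},{"gripper":10,"dx":0,"dy":0.07,"dz":0,"rx":0,"ry":0,"rz":0},{"gripper":10,"dx":0,"dy":0,"dz":0,"rx":0,"ry":0,"rz":0}]'|head -3; python3 - <<'E'
from h import *
S=np.load("S.npy"); Rs=np.array([[np.cos(S[2]),-np.sin(S[2])],[np.sin(S[2]),np.cos(S[2])]])
go([*(S[:2]+Rs@[-3,2]),79.5],89); w=cam("wrist","w4")
E
```

```text
clock: 8.85
tcp_pos: [565.9, 45.3, 137.2]
tcp_rot: [0.008, 1.0, 0.0, -0.001]
t8.8 tcp [565.9  45.3 137.2] toolx yaw 179.07 tooly yaw 89.07 tilt(deg) [-0.16  0.01] F [ 0.4 -0.3 -1.2] w 23.5
 rz units 0.01
 rotvec units [ 0.   -0.02  0.01]
 shift units after turn [-0.12 -0.09  2.31]
 shift units now [-0.13 -0.09  2.31]
```

View pics/w4.png

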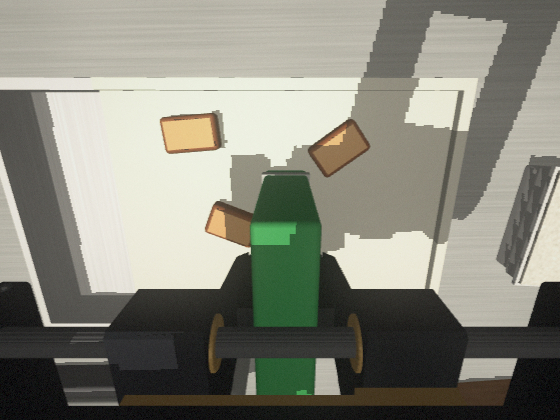

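The scraper is held upright. The two near crusts are at (190,133) and (340,148), and the middle crust at (232,224) is just to the right (−y) of the blade. Now I'll lower it.

```bash
python3 -m pendant '[{"gripper":10,"dx":-0.12,"dy":0,"dz":0.6,"rx":0,"ry":0,"rz":0},{"gripper":10,"dx":0,"dy":0,"dz":0.6,"rx":0,"ry":0,"rz":0},{"gripper":10,"dx":0,"dy":0,"dz":0.5,"rx":0,"ry":0,"rz":0},{"gripper":10,"dx":0,"dy":0,"dz":0.35,"rx":0,"ry":0,"rz":0},{"gripper":10,"dx":0,"dy":0,"dz":0.2,"rx":0,"ry":0,"rz":0},{"gripper":10,"dx":0,"dy":0,"dz":0,"rx":0,"ry":0,"rz":0},{"gripper":10,"dx":0,"dy":0,"dz":0,"rx":0,"ry":0,"rz":0},{"gripper":10,"dx":0,"dy":0,"dz":0,"rx":0,"ry":0,"rz":0}]'; python3 - <<'E'
from h import *
S=np.load("S.npy"); Rs=np.array([[np.cos(S[2]),-np.sin(S[2])],[np.sin(S[2]),np.cos(S[2])]])
go([*(S[:2]+Rs@[-3,-152]),79.5],89)
E
```

```text
clock: 9.7
tcp_pos: [570.7, 44.3, 83.2]
tcp_rot: [0.009, 1.0, -0.0, 0.001]
ft_force: [-0.2, -0.1, -2.1]
gripper_width: 0.268
finger_force: 50.0
t9.7 tcp [570.7  44.3  83.2] toolx yaw 178.98 tooly yaw 88.98 tilt(deg) [ 0.08 -0.01] F [-0.2 -0.1 -2.1] w 23.6
 rz units -0.0
 rotvec units [-0.    0.01 -0.  ]
 shift units after turn [ 0.07 -6.21  0.15]
 shift units now [ 0.07 -6.21  0.15]
```

```bash
python3 -m pendant '[{"gripper":10,"dx":0,"dy":0,"dz":0.15,"rx":0,"ry":0,"rz":0},{"gripper":10,"dx":0,"dy":0,"dz":0,"rx":0,"ry":0,"rz":0},{"gripper":10,"dx":0,"dy":0,"dz":0,"rx":0,"ry":0,"rz":0},{"gripper":10,"dx":0.02,"dy":-0.2,"dz":0,"rx":0,"ry":0,"rz":0},{"gripper":10,"dx":0.02,"dy":-0.4,"dz":0,"rx":0,"ry":0,"rz":0},{"gripper":10,"dx":0.02,"dy":-0.4,"dz":0,"rx":0,"ry":0,"rz":0},{"gripper":10,"dx":0,"dy":-0.4,"dz":0,"rx":0,"ry":0,"rz":0},{"gripper":10,"dx":0,"dy":-0.4,"dz":0,"rx":0,"ry":0,"rz":0},{"gripper":10,"dx":0,"dy":-0.4,"dz":0,"rx":0,"ry":0,"rz":0},{"gripper":10,"dx":0,"dy":-0.4,"dz":0,"rx":0,"ry":0,"rz":0},{"gripper":10,"dx":0,"dy":-0.4,"dz":0,"rx":0,"ry":0,"rz":0},{"gripper":10,"dx":0,"dy":-0.4,"dz":0,"rx":0,"ry":0,"rz":0},{"gripper":10,"dx":0,"dy":-0.4,"dz":0,"rx":0,"ry":0,"rz":0},{"gripper":10,"dx":0,"dy":-0.4,"dz":0,"rx":0,"ry":0,"rz":0},{"gripper":10,"dx":0,"dy":-0.4,"dz":0,"rx":0,"ry":0,"rz":0},{"gripper":10,"dx":0,"dy":-0.4,"dz":0,"rx":0,"ry":0,"rz":0},{"gripper":10,"dx":0,"dy":-0.4,"dz":0,"rx":0,"ry":0,"rz":0},{"gripper":10,"dx":0,"dy":-0.4,"dz":0,"rx":0,"ry":0,"rz":0},{"gripper":10,"dx":0,"dy":-0.4,"dz":0,"rx":0,"ry":0,"rz":0},{"gripper":10,"dx":0,"dy":0,"dz":0,"rx":0,"ry":0,"rz":0}]'; python3 - <<'E'
from h import *
S=np.load("S.npy"); Rs=np.array([[np.cos(S[2]),-np.sin(S[2])],[np.sin(S[2]),np.cos(S[2])]])
t=cam("top")
for k in blobs(t,(8,80,50),(25,255,255),20,300,(180,170,330,260)):
    r=rect(t,k,59); print("crust",r,"station",np.round((r[:2]-S[:2])@Rs))
print("now at station",np.round((st()[1][:2]-S[:2])@Rs)); go([*(S[:2]+Rs@[-53,110]),105],89)
E
```

```text
clock: 11.7
tcp_pos: [566.1, -112.1, 78.9]
tcp_rot: [0.01, 1.0, -0.0, 0.0]
ft_force: [0.1, -0.1, -0.9]
gripper_width: 0.272
finger_force: 50.0
crust [502.2 -31.8  25.7  20.    1.7] station [-68. -74.]
crust [514.1  84.2  38.3  26.9 -61.5] station [-58.  42.]
crust [634.1  71.3  38.3  25.1  40.4] station [62. 31.]
now at station [  -3. -152.]
t11.8 tcp [ 566.  -111.3   78.7] toolx yaw 178.91 tooly yaw 88.91 tilt(deg) [0.03 0.01] F [ 0.2 -0.3 -1. ] w 23.5
 rz units -0.01
 rotvec units [ 0.    0.   -0.01]
 shift units after turn [ 1.99 10.49 -1.05]
 shift units now [ 2.01 10.49 -1.05]
```

```bash
python3 -m pendant '[{"gripper":10,"dx":0,"dy":0,"dz":-0.7,"rx":0,"ry":0,"rz":0},{"gripper":10,"dx":0,"dy":0,"dz":-0.7,"rx":0,"ry":0,"rz":0},{"gripper":10,"dx":0.17,"dy":0.5,"dz":0,"rx":0,"ry":0,"rz":0},{"gripper":10,"dx":0.17,"dy":0.95,"dz":0,"rx":0,"ry":0,"rz":0},{"gripper":10,"dx":0.17,"dy":0.95,"dz":0,"rx":0,"ry":0,"rz":0},{"gripper":10,"dx":0.17,"dy":0.95,"dz":0,"rx":0,"ry":0,"rz":0},{"gripper":10,"dx":0.17,"dy":0.95,"dz":0,"rx":0,"ry":0,"rz":0},{"gripper":10,"dx":0.17,"dy":0.95,"dz":0,"rx":0,"ry":0,"rz":0},{"gripper":10,"dx":0.17,"dy":0.95,"dz":0,"rx":0,"ry":0,"rz":0},{"gripper":10,"dx":0.17,"dy":0.95,"dz":0,"rx":0,"ry":0,"rz":0},{"gripper":10,"dx":0.17,"dy":0.95,"dz":0,"rx":0,"ry":0,"rz":0},{"gripper":10,"dx":0.17,"dy":0.95,"dz":0,"rx":0,"ry":0,"rz":0},{"gripper":10,"dx":0.17,"dy":0.95,"dz":0,"rx":0,"ry":0,"rz":0},{"gripper":10,"dx":0,"dy":0.5,"dz":0,"rx":0,"ry":0,"rz":0},{"gripper":10,"dx":0,"dy":0,"dz":0.5,"rx":0,"ry":0,"rz":0},{"gripper":10,"dx":0,"dy":0,"dz":0.4,"rx":0,"ry":0,"rz":0},{"gripper":10,"dx":0,"dy":0,"dz":0.2,"rx":0,"ry":0,"rz":0},{"gripper":10,"dx":0,"dy":0,"dz":0,"rx":0,"ry":0,"rz":0},{"gripper":10,"dx":0,"dy":0,"dz":0,"rx":0,"ry":0,"rz":0}]'; python3 - <<'E'
from h import *
S=np.load("S.npy"); Rs=np.array([[np.cos(S[2]),-np.sin(S[2])],[np.sin(S[2]),np.cos(S[2])]])
print("now at station",np.round((st()[1][:2]-S[:2])@Rs)); go([*(S[:2]+Rs@[-49,-152]),79],89)
t=cam("top")
for k in blobs(t,(8,80,50),(25,255,255),20,300,(180,170,330,260)):
    r=rect(t,k,59); print("crust",r,"station",np.round((r[:2]-S[:2])@Rs))
E
```

```text
clock: 13.65
tcp_pos: [523.9, 151.9, 85.9]
tcp_rot: [0.01, 1.0, -0.0, -0.0]
ft_force: [-0.1, 0.3, -2.3]
gripper_width: 0.265
finger_force: 50.0
now at station [-50. 110.]
t13.7 tcp [523.9 151.9  85.9] toolx yaw 178.91 tooly yaw 88.91 tilt(deg) [-0.03 -0.01] F [-0.1  0.3 -2.3] w 23.4
 rz units -0.01
 rotvec units [-0.   -0.   -0.01]
 shift units after turn [ -0.03 -10.49   0.28]
 shift units now [ -0.05 -10.49   0.28]
crust [501.9 -23.2  37.2  20.  -88.4] station [-69. -65.]
crust [ 579.1 -121.3   20.1    8.6    1.5] station [  10. -162.]
crust [634.2  71.2  38.4  25.   41.5] station [62. 31.]
```

```bash
python3 -m pendant '[{"gripper":10,"dx":0,"dy":0,"dz":0.28,"rx":0,"ry":0,"rz":0},{"gripper":10,"dx":0,"dy":-0.3,"dz":0,"rx":0,"ry":0,"rz":0},{"gripper":10,"dx":0,"dy":-0.5,"dz":0,"rx":0,"ry":0,"rz":0},{"gripper":10,"dx":0,"dy":-0.5,"dz":0,"rx":0,"ry":0,"rz":0},{"gripper":10,"dx":0,"dy":-0.5,"dz":0,"rx":0,"ry":0,"rz":0},{"gripper":10,"dx":0,"dy":-0.5,"dz":0,"rx":0,"ry":0,"rz":0},{"gripper":10,"dx":0,"dy":-0.5,"dz":0,"rx":0,"ry":0,"rz":0},{"gripper":10,"dx":0,"dy":-0.5,"dz":0,"rx":0,"ry":0,"rz":0},{"gripper":10,"dx":0,"dy":-0.5,"dz":0,"rx":0,"ry":0,"rz":0},{"gripper":10,"dx":0,"dy":-0.5,"dz":0,"rx":0,"ry":0,"rz":0},{"gripper":10,"dx":0,"dy":-0.4,"dz":0,"rx":0,"ry":0,"rz":0},{"gripper":10,"dx":0,"dy":-0.4,"dz":0,"rx":0,"ry":0,"rz":0},{"gripper":10,"dx":0,"dy":-0.4,"dz":0,"rx":0,"ry":0,"rz":0},{"gripper":10,"dx":0,"dy":-0.4,"dz":0,"rx":0,"ry":0,"rz":0},{"gripper":10,"dx":0,"dy":-0.4,"dz":0,"rx":0,"ry":0,"rz":0},{"gripper":10,"dx":0,"dy":-0.4,"dz":0,"rx":0,"ry":0,"rz":0},{"gripper":10,"dx":0,"dy":-0.4,"dz":0,"rx":0,"ry":0,"rz":0},{"gripper":10,"dx":0,"dy":-0.4,"dz":0,"rx":0,"ry":0,"rz":0},{"gripper":10,"dx":0,"dy":-0.4,"dz":0,"rx":0,"ry":0,"rz":0},{"gripper":10,"dx":0,"dy":-0.4,"dz":0,"rx":0,"ry":0,"rz":0}]'; python3 -m pendant '[{"gripper":10,"dx":0,"dy":-0.4,"dz":0,"rx":0,"ry":0,"rz":0},{"gripper":10,"dx":0,"dy":-0.4,"dz":0,"rx":0,"ry":0,"rz":0},{"gripper":10,"dx":0,"dy":-0.4,"dz":0,"rx":0,"ry":0,"rz":0},{"gripper":10,"dx":0,"dy":-0.4,"dz":0,"rx":0,"ry":0,"rz":0},{"gripper":10,"dx":0,"dy":-0.4,"dz":0,"rx":0,"ry":0,"rz":0},{"gripper":10,"dx":0,"dy":-0.2,"dz":0,"rx":0,"ry":0,"rz":0},{"gripper":10,"dx":0,"dy":0,"dz":0,"rx":0,"ry":0,"rz":0}]';python3 - <<'E'
from h import *
S=np.load("S.npy"); Rs=np.array([[np.cos(S[2]),-np.sin(S[2])],[np.sin(S[2]),np.cos(S[2])]])
print("now at station",np.round((st()[1][:2]-S[:2])@Rs)); go([*(S[:2]+Rs@[49,105]),113],89)
t=cam("top")
for k in blobs(t,(8,80,50),(25,255,255),20,300,(180,170,330,260)):
    r=rect(t,k,59); print("crust",r,"station",np.round((r[:2]-S[:2])@Rs))
E
```

```text
clock: 15.7
tcp_pos: [520.1, -55.7, 79.2]
tcp_rot: [0.009, 1.0, -0.0, -0.0]
ft_force: [-0.4, -0.7, -1.6]
gripper_width: 0.266
finger_force: 50.0
clock: 16.4
tcp_pos: [519.2, -110.6, 79.3]
tcp_rot: [0.009, 1.0, -0.0, 0.0]
ft_force: [1.1, 0.5, -2.1]
gripper_width: 0.264
finger_force: 50.0
now at station [ -50. -152.]
t16.4 tcp [ 519.2 -110.6   79.3] toolx yaw 178.92 tooly yaw 88.92 tilt(deg) [ 0.01 -0.01] F [ 1.1  0.5 -2.1] w 23.3
 rz units -0.01
 rotvec units [-0.    0.   -0.01]
 shift units after turn [-3.96 10.3  -1.35]
 shift units now [-3.94 10.3  -1.35]
crust [634.2  71.2  38.4  25.   41.5] station [62. 31.]
```

```bash
python3 -m pendant '[{"gripper":10,"dx":0,"dy":0,"dz":-0.7,"rx":0,"ry":0,"rz":0},{"gripper":10,"dx":0,"dy":0,"dz":-0.65,"rx":0,"ry":0,"rz":0},{"gripper":10,"dx":-0.36,"dy":0.6,"dz":0,"rx":0,"ry":0,"rz":0},{"gripper":10,"dx":-0.36,"dy":0.95,"dz":0,"rx":0,"ry":0,"rz":0},{"gripper":10,"dx":-0.36,"dy":0.95,"dz":0,"rx":0,"ry":0,"rz":0},{"gripper":10,"dx":-0.36,"dy":0.95,"dz":0,"rx":0,"ry":0,"rz":0},{"gripper":10,"dx":-0.36,"dy":0.95,"dz":0,"rx":0,"ry":0,"rz":0},{"gripper":10,"dx":-0.36,"dy":0.95,"dz":0,"rx":0,"ry":0,"rz":0},{"gripper":10,"dx":-0.36,"dy":0.95,"dz":0,"rx":0,"ry":0,"rz":0},{"gripper":10,"dx":-0.36,"dy":0.95,"dz":0,"rx":0,"ry":0,"rz":0},{"gripper":10,"dx":-0.36,"dy":0.95,"dz":0,"rx":0,"ry":0,"rz":0},{"gripper":10,"dx":-0.36,"dy":0.95,"dz":0,"rx":0,"ry":0,"rz":0},{"gripper":10,"dx":-0.36,"dy":0.4,"dz":0,"rx":0,"ry":0,"rz":0},{"gripper":10,"dx":0,"dy":0,"dz":0,"rx":0,"ry":0,"rz":0},{"gripper":10,"dx":0,"dy":0,"dz":0.5,"rx":0,"ry":0,"rz":0},{"gripper":10,"dx":0,"dy":0,"dz":0.3,"rx":0,"ry":0,"rz":0},{"gripper":10,"dx":0,"dy":0,"dz":0.2,"rx":0,"ry":0,"rz":0},{"gripper":10,"dx":0,"dy":0,"dz":0.1,"rx":0,"ry":0,"rz":0},{"gripper":10,"dx":0,"dy":0,"dz":0,"rx":0,"ry":0,"rz":0}]'; python3 - <<'E'
from h import *
S=np.load("S.npy"); Rs=np.array([[np.cos(S[2]),-np.sin(S[2])],[np.sin(S[2]),np.cos(S[2])]])
print("now at station",np.round((st()[1][:2]-S[:2])@Rs,1)); go([*(S[:2]+Rs@[50,-152]),79],89)
E
```

```text
clock: 18.35
tcp_pos: [621.9, 126.7, 84.8]
tcp_rot: [0.009, 1.0, -0.0, -0.001]
ft_force: [-0.2, -0.4, -3.1]
gripper_width: 0.27
finger_force: 50.0
now at station [48.6 86.6]
t18.4 tcp [621.9 126.7  84.8] toolx yaw 178.94 tooly yaw 88.94 tilt(deg) [-0.07 -0.  ] F [-0.2 -0.4 -3.1] w 23.8
 rz units -0.01
 rotvec units [-0.   -0.01 -0.01]
 shift units after turn [-0.06 -9.55  0.23]
 shift units now [-0.07 -9.55  0.23]
```

```bash
python3 -m pendant '[{"gripper":10,"dx":-0.05,"dy":0,"dz":0.23,"rx":0,"ry":0,"rz":0},{"gripper":10,"dx":0,"dy":-0.3,"dz":0,"rx":0,"ry":0,"rz":0},{"gripper":10,"dx":0,"dy":-0.4,"dz":0,"rx":0,"ry":0,"rz":0},{"gripper":10,"dx":0,"dy":-0.4,"dz":0,"rx":0,"ry":0,"rz":0},{"gripper":10,"dx":0,"dy":-0.4,"dz":0,"rx":0,"ry":0,"rz":0},{"gripper":10,"dx":0,"dy":-0.4,"dz":0,"rx":0,"ry":0,"rz":0},{"gripper":10,"dx":0,"dy":-0.4,"dz":0,"rx":0,"ry":0,"rz":0},{"gripper":10,"dx":0,"dy":-0.4,"dz":0,"rx":0,"ry":0,"rz":0},{"gripper":10,"dx":0,"dy":-0.4,"dz":0,"rx":0,"ry":0,"rz":0},{"gripper":10,"dx":0,"dy":-0.4,"dz":0,"rx":0,"ry":0,"rz":0},{"gripper":10,"dx":0,"dy":-0.4,"dz":0,"rx":0,"ry":0,"rz":0},{"gripper":10,"dx":0,"dy":-0.4,"dz":0,"rx":0,"ry":0,"rz":0},{"gripper":10,"dx":0,"dy":-0.4,"dz":0,"rx":0,"ry":0,"rz":0},{"gripper":10,"dx":0,"dy":-0.4,"dz":0,"rx":0,"ry":0,"rz":0},{"gripper":10,"dx":0,"dy":-0.4,"dz":0,"rx":0,"ry":0,"rz":0},{"gripper":10,"dx":0,"dy":-0.4,"dz":0,"rx":0,"ry":0,"rz":0},{"gripper":10,"dx":0,"dy":-0.4,"dz":0,"rx":0,"ry":0,"rz":0},{"gripper":10,"dx":0,"dy":-0.4,"dz":0,"rx":0,"ry":0,"rz":0},{"gripper":10,"dx":0,"dy":-0.4,"dz":0,"rx":0,"ry":0,"rz":0},{"gripper":10,"dx":0,"dy":-0.4,"dz":0,"rx":0,"ry":0,"rz":0}]'; python3 -m pendant '[{"gripper":10,"dx":0,"dy":-0.4,"dz":0,"rx":0,"ry":0,"rz":0},{"gripper":10,"dx":0,"dy":-0.4,"dz":0,"rx":0,"ry":0,"rz":0},{"gripper":10,"dx":0,"dy":-0.4,"dz":0,"rx":0,"ry":0,"rz":0},{"gripper":10,"dx":0,"dy":-0.4,"dz":0,"rx":0,"ry":0,"rz":0},{"gripper":10,"dx":0,"dy":-0.4,"dz":0,"rx":0,"ry":0,"rz":0},{"gripper":10,"dx":0,"dy":0,"dz":0,"rx":0,"ry":0,"rz":0},{"gripper":10,"dx":0,"dy":0,"dz":-0.7,"rx":0,"ry":0,"rz":0},{"gripper":10,"dx":0,"dy":0,"dz":-0.7,"rx":0,"ry":0,"rz":0},{"gripper":10,"dx":0,"dy":0,"dz":-0.7,"rx":0,"ry":0,"rz":0},{"gripper":10,"dx":0,"dy":0,"dz":0,"rx":0,"ry":0,"rz":0}]';python3 - <<'E'
from h import *
S=np.load("S.npy"); Rs=np.array([[np.cos(S[2]),-np.sin(S[2])],[np.sin(S[2]),np.cos(S[2])]])
print("now at station",np.round((st()[1][:2]-S[:2])@Rs)); go([534,-292,120],89)
t=cam("top")
for k in blobs(t,(8,80,50),(25,255,255),20,300,(180,170,330,260)):
    r=rect(t,k,59); print("crust",r,"station",np.round((r[:2]-S[:2])@Rs))
E
```

```text
clock: 20.35
tcp_pos: [620.3, -61.2, 79.7]
tcp_rot: [0.009, 1.0, 0.0, -0.0]
ft_force: [-0.8, 0.9, -1.7]
gripper_width: 0.265
finger_force: 50.0
clock: 21.35
tcp_pos: [621.3, -110.7, 135.1]
tcp_rot: [0.009, 1.0, -0.001, 0.002]
ft_force: [0.6, 0.3, -1.8]
gripper_width: 0.27
finger_force: 50.0
now at station [  52. -151.]
t21.4 tcp [ 621.3 -110.7  135.1] toolx yaw 179.00 tooly yaw 89.00 tilt(deg) [ 0.28 -0.09] F [ 0.6  0.3 -1.8] w 23.8
 rz units -0.0
 rotvec units [-0.01  0.03 -0.  ]
 shift units after turn [ 3.36 -7.31  0.6 ]
 shift units now [ 3.37 -7.31  0.6 ]
crust [ 499.9 -101.9   28.5   11.4    1.5] station [ -69. -144.]
crust [ 557.9 -131.9   34.4   34.4    1.5] station [ -11. -173.]
```

```bash
python3 -m pendant '[{"gripper":10,"dx":0.3,"dy":-0.5,"dz":0,"rx":0,"ry":0,"rz":0},{"gripper":10,"dx":0.4,"dy":-0.85,"dz":0,"rx":0,"ry":0,"rz":0},{"gripper":10,"dx":0.4,"dy":-0.85,"dz":0,"rx":0,"ry":0,"rz":0},{"gripper":10,"dx":0.4,"dy":-0.85,"dz":0,"rx":0,"ry":0,"rz":0},{"gripper":10,"dx":0.4,"dy":-0.85,"dz":0,"rx":0,"ry":0,"rz":0},{"gripper":10,"dx":0.4,"dy":-0.85,"dz":0,"rx":0,"ry":0,"rz":0},{"gripper":10,"dx":0.4,"dy":-0.85,"dz":0,"rx":0,"ry":0,"rz":0},{"gripper":10,"dx":0.4,"dy":-0.85,"dz":0,"rx":0,"ry":0,"rz":0},{"gripper":10,"dx":0.3,"dy":-0.8,"dz":0,"rx":0,"ry":0,"rz":0},{"gripper":10,"dx":0,"dy":0,"dz":0,"rx":0,"ry":0,"rz":0},{"gripper":10,"dx":0,"dy":0,"dz":0.5,"rx":0,"ry":0,"rz":0},{"gripper":10,"dx":0,"dy":0,"dz":0.8,"rx":0,"ry":0,"rz":0},{"gripper":10,"dx":0,"dy":0,"dz":0.8,"rx":0,"ry":0,"rz":0},{"gripper":10,"dx":0,"dy":0,"dz":0.8,"rx":0,"ry":0,"rz":0},{"gripper":10,"dx":0,"dy":0,"dz":0.5,"rx":0,"ry":0,"rz":0},{"gripper":10,"dx":0,"dy":0,"dz":0,"rx":0,"ry":0,"rz":0},{"gripper":10,"dx":0,"dy":0,"dz":0,"rx":0,"ry":0,"rz":0}]'; python3 - <<'E'
from h import *
w=np.load("w3.npy",allow_pickle=True).item(); m=back(w,[(262,97),(357,108),(331,263),(248,254)],4); print(m.mean(0).round(1),np.linalg.norm(m-np.roll(m,1,0),axis=1).round())
go([534,-292,36.7],89)
E
```

```text
clock: 23.1
tcp_pos: [531.3, -289.5, 47.0]
tcp_rot: [0.009, 1.0, 0.0, -0.0]
ft_force: [0.2, -1.0, -2.7]
gripper_width: 0.268
finger_force: 50.0
[ 531.4 -287.     4. ] [158.  87. 159.  89.]
t23.1 tcp [ 531.3 -289.5   47. ] toolx yaw 179.01 tooly yaw 89.01 tilt(deg) [-0.03  0.03] F [ 0.2 -1.  -2.7] w 23.6
 rz units 0.0
 rotvec units [ 0. -0.  0.]
 shift units after turn [-0.11 -0.1   0.41]
 shift units now [-0.11 -0.1   0.41]
```

```bash
python3 -m pendant '[{"gripper":10,"dx":0,"dy":0.05,"dz":0.25,"rx":0,"ry":0,"rz":0},{"gripper":10,"dx":0,"dy":0,"dz":0.15,"rx":0,"ry":0,"rz":0},{"gripper":10,"dx":0,"dy":0,"dz":0,"rx":0,"ry":0,"rz":0},{"gripper":10,"dx":0,"dy":0,"dz":0,"rx":0,"ry":0,"rz":0},{"gripper":88,"dx":0,"dy":0,"dz":0,"rx":0,"ry":0,"rz":0},{"gripper":88,"dx":0,"dy":0,"dz":0,"rx":0,"ry":0,"rz":0},{"gripper":88,"dx":0,"dy":0,"dz":0,"rx":0,"ry":0,"rz":0},{"gripper":88,"dx":0,"dy":0,"dz":0,"rx":0,"ry":0,"rz":0},{"gripper":88,"dx":0,"dy":0,"dz":0,"rx":0,"ry":0,"rz":0},{"gripper":88,"dx":0,"dy":0,"dz":-0.5,"rx":0,"ry":0,"rz":0},{"gripper":88,"dx":0,"dy":0,"dz":-0.9,"rx":0,"ry":0,"rz":0},{"gripper":88,"dx":0,"dy":0,"dz":-0.9,"rx":0,"ry":0,"rz":0},{"gripper":88,"dx":0,"dy":0,"dz":-0.9,"rx":0,"ry":0,"rz":0},{"gripper":88,"dx":0,"dy":0,"dz":-0.9,"rx":0,"ry":0,"rz":0},{"gripper":88,"dx":0,"dy":0,"dz":-0.9,"rx":0,"ry":0,"rz":0},{"gripper":88,"dx":0,"dy":0,"dz":-0.9,"rx":0,"ry":0,"rz":0},{"gripper":88,"dx":0,"dy":0,"dz":-0.9,"rx":0,"ry":0,"rz":0},{"gripper":88,"dx":0,"dy":0,"dz":-0.5,"rx":0,"ry":0,"rz":0},{"gripper":88,"dx":0,"dy":0,"dz":0,"rx":0,"ry":0,"rz":0}]'; python3 - <<'E'
from h import *
w=cam("wrist","w5"); np.save("w5.npy",w,allow_pickle=True); go()
E
```

```text
clock: 25.0
tcp_pos: [532.2, -289.6, 222.5]
tcp_rot: [0.009, 1.0, -0.001, 0.002]
ft_force: [-0.0, 0.6, 0.2]
gripper_width: 0.998
finger_force: 0.0
t25.1 tcp [ 531.6 -289.   220.6] toolx yaw 178.98 tooly yaw 88.98 tilt(deg) [ 0.08 -0.07] F [ 0.5 -0.  -0.2] w 88.0
```

View pics/w5.png

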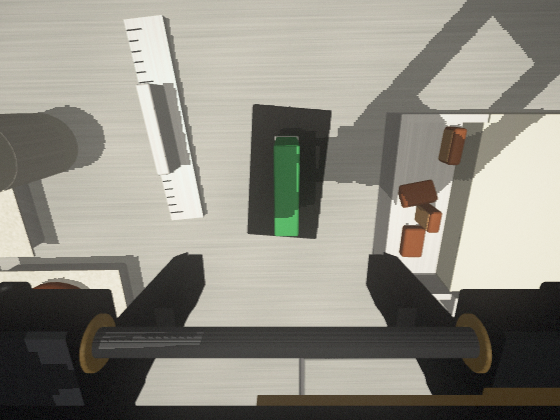

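All four crusts lie in the gutter, at (453,145), (418,193), (428,218) and (412,241). The scraper stands upright on the mat. The rule's corners are at (124,19), (163,15), (203,216) and (172,220).

```bash
python3 - <<'E'
from h import *
w=np.load("w5.npy",allow_pickle=True).item()
m=back(w,[(124,19),(163,15),(203,216),(172,220)],10); print(m.round(1),m.mean(0).round(1),np.linalg.norm(m-np.roll(m,1,0),axis=1).round())
t=cam("top")
for k in blobs(t,(20,0,125),(60,25,255),50,3000,(370,200,420,300)): print("rule",rect(t,k,10))
big=cv2.resize(w["frame"][0:240,100:220],None,fx=4,fy=2.5*1,interpolation=cv2.INTER_CUBIC)
big=cv2.resize(w["frame"][0:230,60:230],None,fx=2.6,fy=2.6,interpolation=cv2.INTER_CUBIC); cv2.imwrite("pics/rule.png",big[:,:,::-1])
E
```

```text
[[ 364.  -450.2   10. ]
 [ 361.2 -410.    10. ]
 [ 579.  -392.3   10. ]
 [ 583.7 -431.7   10. ]] [ 472. -421.   10.] [220.  40. 219.  40.]
```

View pics/rule.png

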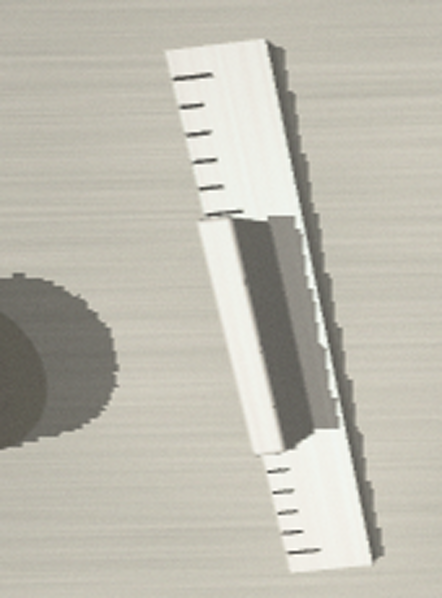

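```bash
python3 - <<'E'
from h import *
w=np.load("w5.npy",allow_pickle=True).item(); S=np.load("S.npy"); Rs=np.array([[np.cos(S[2]),-np.sin(S[2])],[np.sin(S[2]),np.cos(S[2])]])
m=back(w,[(136.5,85),(149.6,83.8),(168.5,173),(157.7,174.6)],50); print("rib",m[:,:2].round(1).tolist(),m.mean(0).round(1),np.linalg.norm(m-np.roll(m,1,0),axis=1).round())
t=cam("top"); q=back(t,[(254,148),(264,138),(274,147)],75)[:,:2]; print("shaker station",((q-S[:2])@Rs).round())
u=np.array([np.cos(np.radians(4.7)),np.sin(np.radians(4.7))])
go([*np.array([472,-421]),140],94.7); print(st()[0]["qpos"].round(2))
E
```

```text
rib [[428.7, -430.5], [427.8, -417.7], [515.3, -411.9], [516.8, -423.6]] [ 472.2 -420.9   50. ] [88. 13. 88. 12.]
shaker station [[185. -38.]
 [215. -65.]
 [191. -95.]]
t25.1 tcp [ 530.7 -288.4  218.6] toolx yaw 178.98 tooly yaw 88.98 tilt(deg) [-0.08  0.06] F [-0.6 -0.1  0.1] w 88.1
 rz units -0.72
 rotvec units [ 0.01 -0.01 -0.72]
 shift units after turn [ 2.77 -5.1   3.14]
 shift units now [ 2.25 -5.35  3.14]
[-0.69  0.26  1.55  0.    1.33 -2.25]
```

```bash
python3 -m pendant '[{"gripper":40,"dx":0,"dy":0,"dz":0,"rx":0,"ry":0,"rz":-0.72},{"gripper":40,"dx":0.39,"dy":-0.72,"dz":0.45,"rx":0,"ry":0,"rz":0},{"gripper":40,"dx":0.39,"dy":-0.72,"dz":0.45,"rx":0,"ry":0,"rz":0},{"gripper":40,"dx":0.39,"dy":-0.72,"dz":0.45,"rx":0,"ry":0,"rz":0},{"gripper":40,"dx":0.39,"dy":-0.72,"dz":0.45,"rx":0,"ry":0,"rz":0},{"gripper":40,"dx":0.39,"dy":-0.72,"dz":0.45,"rx":0,"ry":0,"rz":0},{"gripper":40,"dx":0.39,"dy":-0.72,"dz":0.45,"rx":0,"ry":0,"rz":0},{"gripper":40,"dx":0.39,"dy":-0.72,"dz":0.45,"rx":0,"ry":0,"rz":0},{"gripper":40,"dx":0,"dy":0,"dz":0,"rx":0,"ry":0,"rz":0},{"gripper":40,"dx":0,"dy":0,"dz":0,"rx":0,"ry":0,"rz":0}]'|head -3; python3 - <<'E'
from h import *
w=cam("wrist","w6"); np.save("w6.npy",w,allow_pickle=True); go([472,-421,22],94.7)
E
```

```text
clock: 26.15
tcp_pos: [473.2, -420.1, 140.2]
tcp_rot: [-0.041, 0.999, 0.001, -0.0]
t26.2 tcp [ 473.7 -419.8  140.8] toolx yaw -175.28 tooly yaw 94.72 tilt(deg) [0.   0.03] F [ 0.1  0.3 -0.4] w 40.0
 rz units 0.0
 rotvec units [0. 0. 0.]
 shift units after turn [ 0.07 -0.04  4.75]
 shift units now [ 0.07 -0.04  4.75]
```

View pics/w6.png

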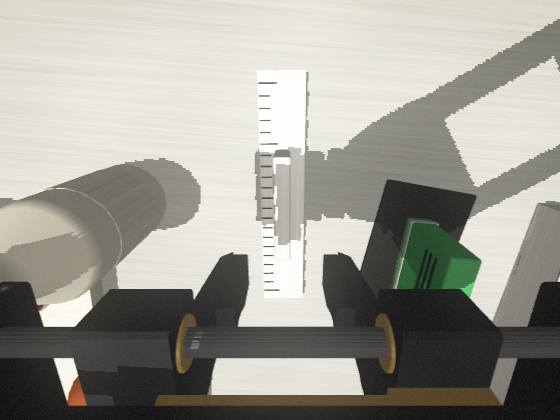

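The rib (columns 275–291) is centred between the fingers and aligned with them. The bottle on the left and the scraper on the right are clear. Now I'll descend and grip.

```bash
python3 -m pendant '[{"gripper":40,"dx":0.05,"dy":0,"dz":0.7,"rx":0,"ry":0,"rz":0},{"gripper":40,"dx":0,"dy":0,"dz":0.9,"rx":0,"ry":0,"rz":0},{"gripper":40,"dx":0,"dy":0,"dz":0.9,"rx":0,"ry":0,"rz":0},{"gripper":40,"dx":0,"dy":0,"dz":0.9,"rx":0,"ry":0,"rz":0},{"gripper":40,"dx":0,"dy":0,"dz":0.8,"rx":0,"ry":0,"rz":0},{"gripper":40,"dx":0,"dy":0,"dz":0.5,"rx":0,"ry":0,"rz":0},{"gripper":40,"dx":0,"dy":0,"dz":0,"rx":0,"ry":0,"rz":0},{"gripper":40,"dx":0,"dy":0,"dz":0,"rx":0,"ry":0,"rz":0},{"gripper":5,"dx":0,"dy":0,"dz":0,"rx":0,"ry":0,"rz":0},{"gripper":5,"dx":0,"dy":0,"dz":0,"rx":0,"ry":0,"rz":0},{"gripper":5,"dx":0,"dy":0,"dz":0,"rx":0,"ry":0,"rz":0},{"gripper":5,"dx":0,"dy":0,"dz":0,"rx":0,"ry":0,"rz":0},{"gripper":5,"dx":0,"dy":0,"dz":0,"rx":0,"ry":0,"rz":0},{"gripper":5,"dx":0,"dy":0,"dz":0,"rx":0,"ry":0,"rz":0},{"gripper":5,"dx":0,"dy":0,"dz":0,"rx":0,"ry":0,"rz":0}]' 50;python3 - <<'E'
from h import *
go()
E
```

```text
clock: 27.7
tcp_pos: [472.8, -421.0, 24.4]
tcp_rot: [-0.041, 0.999, -0.001, 0.0]
ft_force: [-0.5, -2.0, 5.9]
gripper_width: 0.151
finger_force: 50.0
t27.7 tcp [ 472.8 -421.    24.4] toolx yaw -175.27 tooly yaw 94.73 tilt(deg) [ 0.06 -0.1 ] F [-0.5 -2.   5.9] w 13.3
```

```bash
python3 -m pendant '[{"gripper":5,"dx":0,"dy":0,"dz":-0.4,"rx":0,"ry":0,"rz":0},{"gripper":5,"dx":0,"dy":0,"dz":-0.9,"rx":0,"ry":0,"rz":0},{"gripper":5,"dx":0,"dy":0,"dz":-0.9,"rx":0,"ry":0,"rz":0},{"gripper":5,"dx":0,"dy":0,"dz":-0.9,"rx":0,"ry":0,"rz":0},{"gripper":5,"dx":0,"dy":0,"dz":-0.9,"rx":0,"ry":0,"rz":0},{"gripper":5,"dx":0,"dy":0,"dz":-0.9,"rx":0,"ry":0,"rz":0},{"gripper":5,"dx":0,"dy":0,"dz":-0.9,"rx":0,"ry":0,"rz":0},{"gripper":5,"dx":-0.2,"dy":0.5,"dz":-0.5,"rx":0,"ry":0,"rz":0},{"gripper":5,"dx":-0.2,"dy":0.9,"dz":0,"rx":0,"ry":0,"rz":0},{"gripper":5,"dx":-0.2,"dy":0.9,"dz":0,"rx":0,"ry":0,"rz":0},{"gripper":5,"dx":-0.2,"dy":0.9,"dz":0,"rx":0,"ry":0,"rz":0},{"gripper":5,"dx":-0.2,"dy":0.9,"dz":0,"rx":0,"ry":0,"rz":0},{"gripper":5,"dx":-0.2,"dy":0.9,"dz":0,"rx":0,"ry":0,"rz":0},{"gripper":5,"dx":-0.2,"dy":0.9,"dz":0,"rx":0,"ry":0,"rz":0},{"gripper":5,"dx":-0.2,"dy":0.9,"dz":0,"rx":0,"ry":0,"rz":0},{"gripper":5,"dx":-0.2,"dy":0.9,"dz":0,"rx":0,"ry":0,"rz":0},{"gripper":5,"dx":-0.2,"dy":0.9,"dz":0,"rx":0,"ry":0,"rz":0},{"gripper":5,"dx":-0.2,"dy":0.9,"dz":0,"rx":0,"ry":0,"rz":0},{"gripper":5,"dx":-0.2,"dy":0.9,"dz":0,"rx":0,"ry":0,"rz":0},{"gripper":5,"dx":0,"dy":0,"dz":0,"rx":0,"ry":0,"rz":0}]' 55
python3 -m pendant '[{"gripper":5,"dx":0,"dy":0,"dz":0,"rx":0,"ry":0,"rz":0.8},{"gripper":5,"dx":0,"dy":0,"dz":0,"rx":0,"ry":0,"rz":0.95},{"gripper":5,"dx":0,"dy":0,"dz":0,"rx":0,"ry":0,"rz":0.95},{"gripper":5,"dx":0,"dy":0,"dz":0,"rx":0,"ry":0,"rz":0.95},{"gripper":5,"dx":0,"dy":0,"dz":0,"rx":0,"ry":0,"rz":0.95},{"gripper":5,"dx":0,"dy":0,"dz":0,"rx":0,"ry":0,"rz":0.95},{"gripper":5,"dx":0,"dy":0,"dz":0,"rx":0,"ry":0,"rz":0.95},{"gripper":5,"dx":0,"dy":0,"dz":0,"rx":0,"ry":0,"rz":0.95},{"gripper":5,"dx":0,"dy":0,"dz":0,"rx":0,"ry":0,"rz":0.95},{"gripper":5,"dx":0,"dy":0,"dz":0,"rx":0,"ry":0,"rz":0.95},{"gripper":5,"dx":0,"dy":0,"dz":0,"rx":0,"ry":0,"rz":0.95},{"gripper":5,"dx":0,"dy":0,"dz":0,"rx":0,"ry":0,"rz":0.95},{"gripper":5,"dx":0,"dy":0,"dz":0,"rx":0,"ry":0,"rz":0.7},{"gripper":5,"dx":0,"dy":0,"dz":0,"rx":0,"ry":0,"rz":0},{"gripper":5,"dx":0,"dy":0,"dz":0,"rx":0,"ry":0,"rz":0}]'
python3 - <<'E'
from h import *
S=np.load("S.npy"); Rs=np.array([[np.cos(S[2]),-np.sin(S[2])],[np.sin(S[2]),np.cos(S[2])]])
go([*(S[:2]+Rs@[73,0]),100],-1); w=cam("wrist","w7"); np.save("w7.npy",w,allow_pickle=True)
E
```

```text
clock: 29.7
tcp_pos: [509.8, -152.0, 179.9]
tcp_rot: [-0.043, 0.999, 0.001, -0.001]
ft_force: [-0.2, -0.0, -1.8]
gripper_width: 0.156
finger_force: 55.0
clock: 31.2
tcp_pos: [510.2, -155.8, 180.5]
tcp_rot: [0.711, 0.703, -0.0, -0.001]
ft_force: [-0.5, 0.1, -2.9]
gripper_width: 0.156
finger_force: 55.0
t31.2 tcp [ 510.2 -155.8  180.5] toolx yaw 89.30 tooly yaw -0.70 tilt(deg) [-0.06  0.03] F [-0.5  0.1 -2.9] w 13.7
 rz units 0.04
 rotvec units [-0.01 -0.    0.04]
 shift units after turn [7.91 5.25 3.22]
 shift units now [7.88 5.29 3.22]
```

View pics/w7.png

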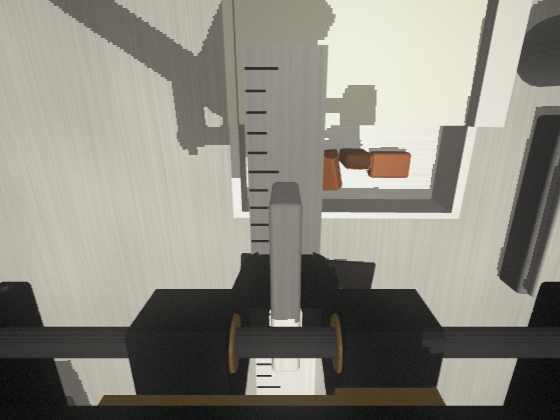

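The rule is held level and square, with the rib vertical in the picture at columns 272–300. Below it are the gutter and its crusts. Next I'll move over the fence side of the board.

```bash
python3 -m pendant '[{"gripper":5,"dx":0.4,"dy":0.25,"dz":0,"rx":0,"ry":0,"rz":0.04},{"gripper":5,"dx":0.83,"dy":0.55,"dz":0,"rx":0,"ry":0,"rz":0},{"gripper":5,"dx":0.83,"dy":0.55,"dz":0,"rx":0,"ry":0,"rz":0},{"gripper":5,"dx":0.83,"dy":0.55,"dz":0,"rx":0,"ry":0,"rz":0},{"gripper":5,"dx":0.83,"dy":0.55,"dz":0,"rx":0,"ry":0,"rz":0},{"gripper":5,"dx":0.83,"dy":0.55,"dz":0,"rx":0,"ry":0,"rz":0},{"gripper":5,"dx":0.83,"dy":0.55,"dz":0,"rx":0,"ry":0,"rz":0},{"gripper":5,"dx":0.83,"dy":0.55,"dz":0,"rx":0,"ry":0,"rz":0},{"gripper":5,"dx":0.83,"dy":0.55,"dz":0,"rx":0,"ry":0,"rz":0},{"gripper":5,"dx":0.83,"dy":0.55,"dz":0,"rx":0,"ry":0,"rz":0},{"gripper":5,"dx":0,"dy":0,"dz":0.6,"rx":0,"ry":0,"rz":0},{"gripper":5,"dx":0,"dy":0,"dz":0.8,"rx":0,"ry":0,"rz":0},{"gripper":5,"dx":0,"dy":0,"dz":0.8,"rx":0,"ry":0,"rz":0},{"gripper":5,"dx":0,"dy":0,"dz":0.8,"rx":0,"ry":0,"rz":0},{"gripper":5,"dx":0,"dy":0,"dz":0.2,"rx":0,"ry":0,"rz":0},{"gripper":5,"dx":0,"dy":0,"dz":0,"rx":0,"ry":0,"rz":0},{"gripper":5,"dx":0,"dy":0,"dz":0,"rx":0,"ry":0,"rz":0}]'
python3 - <<'E'
from h import *
S=np.load("S.npy"); Rs=np.array([[np.cos(S[2]),-np.sin(S[2])],[np.sin(S[2]),np.cos(S[2])]])
print((st()[1][:2]-S[:2])@Rs); go([*(S[:2]+Rs@[73,0]),71],-1)
E
```

```text
clock: 32.95
tcp_pos: [645.1, 37.9, 101.7]
tcp_rot: [0.714, 0.7, 0.0, 0.0]
ft_force: [0.1, 0.7, -1.8]
gripper_width: 0.15
finger_force: 55.0
[73.31813763 -1.71563893]
t33.0 tcp [645.1  37.9 101.7] toolx yaw 88.82 tooly yaw -1.18 tilt(deg) [ 0.06 -0.01] F [ 0.1  0.7 -1.8] w 13.2
 rz units -0.02
 rotvec units [ 0.01  0.   -0.02]
 shift units after turn [ 0.07 -0.01  1.23]
 shift units now [ 0.07 -0.01  1.23]
```

```bash
python3 -m pendant '[{"gripper":5,"dx":0,"dy":0,"dz":0.4,"rx":0,"ry":0,"rz":-0.02},{"gripper":5,"dx":0,"dy":0,"dz":0.4,"rx":0,"ry":0,"rz":0},{"gripper":5,"dx":0,"dy":0,"dz":0.25,"rx":0,"ry":0,"rz":0},{"gripper":5,"dx":0,"dy":0,"dz":0.12,"rx":0,"ry":0,"rz":0},{"gripper":5,"dx":0,"dy":0,"dz":0,"rx":0,"ry":0,"rz":0},{"gripper":5,"dx":0,"dy":0,"dz":0,"rx":0,"ry":0,"rz":0},{"gripper":5,"dx":0,"dy":0,"dz":0,"rx":0,"ry":0,"rz":0}]' | head -4
python3 -m pendant '[{"gripper":5,"dx":0,"dy":0.08,"dz":0,"rx":0,"ry":0,"rz":0},{"gripper":5,"dx":0,"dy":0.08,"dz":0,"rx":0,"ry":0,"rz":0},{"gripper":5,"dx":0,"dy":0.06,"dz":0,"rx":0,"ry":0,"rz":0},{"gripper":5,"dx":0,"dy":0,"dz":0,"rx":0,"ry":0,"rz":0},{"gripper":5,"dx":0,"dy":0,"dz":0,"rx":0,"ry":0,"rz":0}]' | head -4
python3 - <<'E'
from h import *
S=np.load("S.npy"); Rs=np.array([[np.cos(S[2]),-np.sin(S[2])],[np.sin(S[2]),np.cos(S[2])]])
print((st()[1][:2]-S[:2])@Rs); go()
E
```

```text
clock: 33.65
tcp_pos: [645.0, 38.0, 72.1]
tcp_rot: [0.713, 0.701, 0.0, 0.0]
ft_force: [-0.4, 0.1, -2.7]
clock: 34.15
tcp_pos: [650.2, 37.9, 71.7]
tcp_rot: [0.713, 0.701, 0.0, -0.0]
ft_force: [0.4, -0.1, -2.5]
[78.39613473 -1.60046436]
t34.1 tcp [650.2  37.9  71.7] toolx yaw 88.98 tooly yaw -1.02 tilt(deg) [-0.  0.] F [ 0.4 -0.1 -2.5] w 13.8
```

```bash
python3 -m pendant '[{"gripper":5,"dx":0,"dy":0.04,"dz":0.06,"rx":0,"ry":0,"rz":0},{"gripper":5,"dx":0,"dy":0,"dz":0,"rx":0,"ry":0,"rz":0}]' | sed -n 2,4p
python3 -m pendant '[{"gripper":5,"dx":0,"dy":0.04,"dz":0,"rx":0,"ry":0,"rz":0},{"gripper":5,"dx":0,"dy":0,"dz":0,"rx":0,"ry":0,"rz":0}]' | sed -n 2,4p
python3 -m pendant '[{"gripper":5,"dx":0,"dy":0.04,"dz":0,"rx":0,"ry":0,"rz":0},{"gripper":5,"dx":0,"dy":0,"dz":0,"rx":0,"ry":0,"rz":0}]' | sed -n 2,4p
```

```text
tcp_pos: [651.1, 37.9, 70.0]
tcp_rot: [0.713, 0.701, -0.0, -0.0]
ft_force: [-0.0, -0.5, -2.5]
tcp_pos: [651.9, 37.9, 70.1]
tcp_rot: [0.713, 0.701, -0.0, -0.0]
ft_force: [-1.2, -0.6, -2.0]
tcp_pos: [652.0, 38.0, 70.0]
tcp_rot: [0.713, 0.701, -0.001, -0.001]
ft_force: [-5.3, 0.0, 1.2]
```

```bash
python3 -m pendant '[{"gripper":5,"dx":0,"dy":0.03,"dz":0.04,"rx":0,"ry":0,"rz":0},{"gripper":5,"dx":0,"dy":0,"dz":0,"rx":0,"ry":0,"rz":0},{"gripper":5,"dx":0,"dy":0,"dz":0,"rx":0,"ry":0,"rz":0}]' | sed -n 2,4p
python3 -m pendant '[{"gripper":40,"dx":0,"dy":0,"dz":0,"rx":0,"ry":0,"rz":0},{"gripper":40,"dx":0,"dy":0,"dz":0,"rx":0,"ry":0,"rz":0},{"gripper":40,"dx":0,"dy":0,"dz":0,"rx":0,"ry":0,"rz":0},{"gripper":40,"dx":0,"dy":0,"dz":0,"rx":0,"ry":0,"rz":0},{"gripper":40,"dx":0,"dy":0,"dz":0,"rx":0,"ry":0,"rz":0},{"gripper":40,"dx":0,"dy":0,"dz":-0.4,"rx":0,"ry":0,"rz":0},{"gripper":40,"dx":0,"dy":0,"dz":-0.9,"rx":0,"ry":0,"rz":0},{"gripper":88,"dx":0,"dy":-0.5,"dz":-0.9,"rx":0,"ry":0,"rz":0},{"gripper":88,"dx":0,"dy":-0.9,"dz":-0.9,"rx":0,"ry":0,"rz":0},{"gripper":88,"dx":0,"dy":-0.9,"dz":-0.9,"rx":0,"ry":0,"rz":0},{"gripper":88,"dx":0,"dy":-0.9,"dz":-0.9,"rx":0,"ry":0,"rz":0},{"gripper":88,"dx":0,"dy":-0.9,"dz":-0.9,"rx":0,"ry":0,"rz":0},{"gripper":88,"dx":0,"dy":-0.9,"dz":-0.9,"rx":0,"ry":0,"rz":0},{"gripper":88,"dx":0,"dy":0,"dz":0,"rx":0,"ry":0,"rz":0}]' | sed -n 2,4p
python3 - <<'E'
from h import *
w=cam("wrist","w8"); np.save("w8.npy",w,allow_pickle=True); go()
t=cam("top","top2"); np.save("top2.npy",t,allow_pickle=True)
for k in blobs(t,(10,36,125),(30,60,255),100,1500,(90,170,180,300)): print("tin",rect(t,k,42))
E
```

```text
tcp_pos: [652.1, 38.0, 69.5]
tcp_rot: [0.713, 0.701, -0.002, -0.002]
ft_force: [-8.8, -0.7, 6.6]
tcp_pos: [529.2, 40.2, 240.9]
tcp_rot: [0.713, 0.701, 0.002, 0.003]
ft_force: [0.1, 0.1, -0.2]
t36.5 tcp [529.7  40.1 239.2] toolx yaw 88.98 tooly yaw -1.02 tilt(deg) [ 0.29 -0.04] F [ 0.7 -0.2 -0.9] w 88.0
tin [409.7 343.2 105.   44.3  -8.4]
tin [574.  401.3 102.9  44.6  -0. ]
tin [589.7 281.8 104.   41.   -4. ]
```

View pics/w8.png

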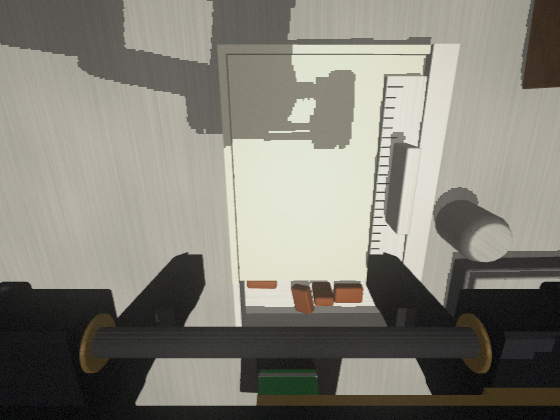

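The rule lies flat, flush along the fence, and the board is clear with the crusts in the gutter. Next come the tins.

```bash
python3 -m pendant '[{"gripper":88,"dx":0,"dy":0,"dz":0,"rx":0,"ry":0,"rz":-0.87},{"gripper":88,"dx":0,"dy":0,"dz":0,"rx":0,"ry":0,"rz":-1},{"gripper":88,"dx":0,"dy":0,"dz":0,"rx":0,"ry":0,"rz":-1},{"gripper":88,"dx":0,"dy":0,"dz":0,"rx":0,"ry":0,"rz":-1},{"gripper":88,"dx":0,"dy":0,"dz":0,"rx":0,"ry":0,"rz":-1},{"gripper":88,"dx":0,"dy":0,"dz":0,"rx":0,"ry":0,"rz":-1},{"gripper":88,"dx":0,"dy":0,"dz":0,"rx":0,"ry":0,"rz":-1},{"gripper":88,"dx":0,"dy":0,"dz":0,"rx":0,"ry":0,"rz":-1},{"gripper":88,"dx":0,"dy":0,"dz":0,"rx":0,"ry":0,"rz":-1},{"gripper":88,"dx":0,"dy":0,"dz":0,"rx":0,"ry":0,"rz":-1},{"gripper":88,"dx":0,"dy":0,"dz":0,"rx":0,"ry":0,"rz":-1},{"gripper":88,"dx":0,"dy":0,"dz":0,"rx":0,"ry":0,"rz":0},{"gripper":88,"dx":0,"dy":0,"dz":0,"rx":0,"ry":0,"rz":0}]' | sed -n 2,4p
python3 - <<'E'
from h import *
go([560,320,250],86)
E
```

```text
tcp_pos: [529.0, 40.1, 235.6]
tcp_rot: [0.037, 0.999, 0.0, -0.001]
ft_force: [0.3, 0.2, 0.1]
t37.9 tcp [529.   40.1 235.6] toolx yaw 175.72 tooly yaw 85.72 tilt(deg) [-0.1   0.02] F [0.3 0.2 0.1] w 87.7
 rz units -0.04
 rotvec units [ 0.   -0.01 -0.04]
 shift units after turn [-0.45 11.26 -0.58]
 shift units now [-0.4  11.26 -0.58]
```

```bash
python3 -m pendant '[{"gripper":88,"dx":0,"dy":0.6,"dz":0,"rx":0,"ry":0,"rz":-0.04},{"gripper":88,"dx":-0.04,"dy":0.97,"dz":-0.05,"rx":0,"ry":0,"rz":0},{"gripper":88,"dx":-0.04,"dy":0.97,"dz":-0.05,"rx":0,"ry":0,"rz":0},{"gripper":88,"dx":-0.04,"dy":0.97,"dz":-0.05,"rx":0,"ry":0,"rz":0},{"gripper":88,"dx":-0.04,"dy":0.97,"dz":-0.05,"rx":0,"ry":0,"rz":0},{"gripper":88,"dx":-0.04,"dy":0.97,"dz":-0.05,"rx":0,"ry":0,"rz":0},{"gripper":88,"dx":-0.04,"dy":0.97,"dz":-0.05,"rx":0,"ry":0,"rz":0},{"gripper":88,"dx":-0.04,"dy":0.97,"dz":-0.05,"rx":0,"ry":0,"rz":0},{"gripper":88,"dx":-0.04,"dy":0.97,"dz":-0.05,"rx":0,"ry":0,"rz":0},{"gripper":88,"dx":-0.04,"dy":0.97,"dz":-0.05,"rx":0,"ry":0,"rz":0},{"gripper":88,"dx":-0.04,"dy":0.97,"dz":-0.05,"rx":0,"ry":0,"rz":0},{"gripper":88,"dx":-0.04,"dy":0.97,"dz":-0.05,"rx":0,"ry":0,"rz":0},{"gripper":88,"dx":0,"dy":0,"dz":0,"rx":0,"ry":0,"rz":0},{"gripper":88,"dx":0,"dy":0,"dz":0,"rx":0,"ry":0,"rz":0}]' | sed -n 2,4p
python3 - <<'E'
from h import *
w=cam("wrist","w9"); np.save("w9.npy",w,allow_pickle=True); go()
g=cv2.cvtColor(w["frame"],cv2.COLOR_RGB2HSV)
for n,p in dict(A=(410,344,42),B=(574,401,42),C=(590,282,42),tab=(500,340,0)).items():
    u=proj(w,p)[0].round().astype(int); print(n,u, g[u[1],u[0]] if 0<=u[1]<420 and 0<=u[0]<560 else "")
E
```

```text
tcp_pos: [557.8, 321.4, 250.0]
tcp_rot: [0.032, 0.999, -0.0, -0.0]
ft_force: [-0.7, -0.5, 0.2]
t39.3 tcp [557.9 320.6 250. ] toolx yaw 176.25 tooly yaw 86.25 tilt(deg) [-0.04 -0.03] F [-0.2 -0.3  0.4] w 87.8
A [297  37] [ 26  25 228]
B [352 189] [ 25  19 232]
C [254 207] [ 25  20 234]
tab [296 126] [ 20  20 115]
```

View pics/w9.png

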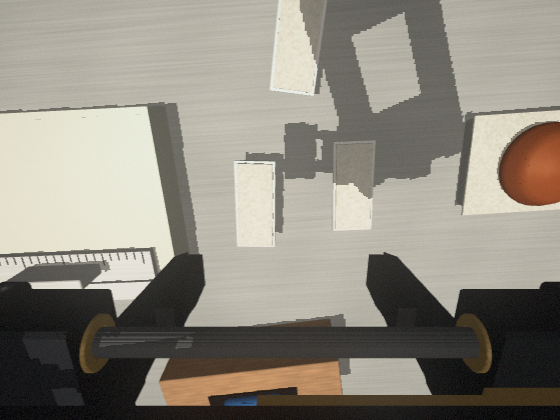

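The tins seen here (all 14 pictures are now used): C's lid is at (235,162)–(274,246), B's at (334,142)–(371,230), partly in shadow, and A is at the top edge near (297,37). Corners by code:

```bash
python3 - <<'E'
from h import *
w=np.load("w9.npy",allow_pickle=True).item()
for n,q in dict(C=[(235,162),(274,162),(274,246),(236,246)],B=[(334,142),(375,141),(371,230),(334,230)],A=[(276,0),(318,94)]).items():
    m=back(w,q,42)[:,:2]; print(n,m.mean(0).round(1), np.linalg.norm(m-np.roll(m,1,0),axis=1).round(), "yaw",np.degrees(np.arctan2(*(m[3]+m[2]-m[0]-m[1])[::-1])).round(1) if len(m)==4 else "")
for k in blobs(w,(0,0,212),(255,60,255),1500,6000,(200,150,300,260)): print("C",rect(w,k,42))
go([589.5,281,120],86)
E
```

```text
C [588.2 283.3] [107.  45. 107.  48.] yaw -5.2
B [573.3 402.7] [108.  46. 109.  46.] yaw -0.9
A [420.8 344.4] [98. 98.] yaw 
C [587.7 283.  108.8  47.4  -4.4]
t39.3 tcp [557.9 320.6 250. ] toolx yaw 176.25 tooly yaw 86.25 tilt(deg) [-0.04 -0.03] F [-0.2 -0.3  0.4] w 87.8
 rz units 0.03
 rotvec units [-0.   -0.01  0.03]
 shift units after turn [-1.37 -1.49  5.2 ]
 shift units now [-1.37 -1.5   5.2 ]
```

```bash
python3 -m pendant '[{"gripper":88,"dx":-0.44,"dy":-0.47,"dz":0.9,"rx":0,"ry":0,"rz":0.09},{"gripper":88,"dx":-0.44,"dy":-0.47,"dz":0.9,"rx":0,"ry":0,"rz":0},{"gripper":88,"dx":-0.43,"dy":-0.46,"dz":0.9,"rx":0,"ry":0,"rz":0},{"gripper":88,"dx":0,"dy":0,"dz":0.9,"rx":0,"ry":0,"rz":0},{"gripper":88,"dx":0,"dy":0,"dz":0.9,"rx":0,"ry":0,"rz":0},{"gripper":88,"dx":0,"dy":0,"dz":0.7,"rx":0,"ry":0,"rz":0},{"gripper":88,"dx":0,"dy":0,"dz":0,"rx":0,"ry":0,"rz":0},{"gripper":88,"dx":0,"dy":0,"dz":0,"rx":0,"ry":0,"rz":0}]' 30 | sed -n 1,4p
python3 - <<'E'
from h import *
go([588,283,8],85.5)
E
```

```text
clock: 40.1
tcp_pos: [588.5, 282.5, 120.7]
tcp_rot: [0.04, 0.999, -0.0, -0.0]
ft_force: [-0.4, -0.2, -0.1]
t40.1 tcp [588.5 282.5 120.7] toolx yaw 175.47 tooly yaw 85.47 tilt(deg) [-0.03 -0.01] F [-0.4 -0.2 -0.1] w 87.7
 rz units -0.0
 rotvec units [-0. -0. -0.]
 shift units after turn [0.02 0.02 4.51]
 shift units now [0.02 0.02 4.51]
```

```bash
python3 -m pendant '[{"gripper":88,"dx":0,"dy":0.02,"dz":0.9,"rx":0,"ry":0,"rz":0},{"gripper":88,"dx":0,"dy":0,"dz":0.9,"rx":0,"ry":0,"rz":0},{"gripper":88,"dx":0,"dy":0,"dz":0.9,"rx":0,"ry":0,"rz":0},{"gripper":88,"dx":0,"dy":0,"dz":0.9,"rx":0,"ry":0,"rz":0},{"gripper":88,"dx":0,"dy":0,"dz":0.6,"rx":0,"ry":0,"rz":0},{"gripper":88,"dx":0,"dy":0,"dz":0.3,"rx":0,"ry":0,"rz":0},{"gripper":88,"dx":0,"dy":0,"dz":0,"rx":0,"ry":0,"rz":0},{"gripper":88,"dx":0,"dy":0,"dz":0,"rx":0,"ry":0,"rz":0},{"gripper":35,"dx":0,"dy":0,"dz":0,"rx":0,"ry":0,"rz":0},{"gripper":35,"dx":0,"dy":0,"dz":0,"rx":0,"ry":0,"rz":0},{"gripper":35,"dx":0,"dy":0,"dz":0,"rx":0,"ry":0,"rz":0},{"gripper":35,"dx":0,"dy":0,"dz":0,"rx":0,"ry":0,"rz":0},{"gripper":35,"dx":0,"dy":0,"dz":0,"rx":0,"ry":0,"rz":0},{"gripper":35,"dx":0,"dy":0,"dz":0,"rx":0,"ry":0,"rz":0},{"gripper":35,"dx":0,"dy":0,"dz":0,"rx":0,"ry":0,"rz":0},{"gripper":35,"dx":0,"dy":0,"dz":0,"rx":0,"ry":0,"rz":0},{"gripper":35,"dx":0,"dy":0,"dz":0,"rx":0,"ry":0,"rz":0}]' 30
python3 - <<'E'
from h import *
go()
E
```

```text
clock: 41.8
tcp_pos: [588.6, 283.5, 8.1]
tcp_rot: [0.039, 0.999, -0.0, -0.0]
ft_force: [-0.2, -2.2, 3.3]
gripper_width: 0.541
finger_force: 30.0
t41.8 tcp [588.6 283.5   8.1] toolx yaw 175.54 tooly yaw 85.54 tilt(deg) [-0.   -0.02] F [-0.2 -2.2  3.3] w 47.7
```

```bash
python3 -m pendant '[{"gripper":35,"dx":0,"dy":0,"dz":-0.5,"rx":0,"ry":0,"rz":0},{"gripper":35,"dx":0,"dy":0,"dz":-0.9,"rx":0,"ry":0,"rz":0},{"gripper":35,"dx":0,"dy":0,"dz":-0.9,"rx":0,"ry":0,"rz":0},{"gripper":35,"dx":0,"dy":0,"dz":-0.9,"rx":0,"ry":0,"rz":0},{"gripper":35,"dx":0,"dy":0,"dz":-0.9,"rx":0,"ry":0,"rz":-0.43},{"gripper":35,"dx":0,"dy":-0.5,"dz":-0.9,"rx":0,"ry":0,"rz":0},{"gripper":35,"dx":0,"dy":-0.9,"dz":0,"rx":0,"ry":0,"rz":0},{"gripper":35,"dx":0,"dy":-0.9,"dz":0,"rx":0,"ry":0,"rz":0},{"gripper":35,"dx":0,"dy":-0.9,"dz":0,"rx":0,"ry":0,"rz":0},{"gripper":35,"dx":0,"dy":-0.9,"dz":0,"rx":0,"ry":0,"rz":0},{"gripper":35,"dx":0,"dy":-0.9,"dz":0,"rx":0,"ry":0,"rz":0},{"gripper":35,"dx":0,"dy":-0.9,"dz":0,"rx":0,"ry":0,"rz":0},{"gripper":35,"dx":0,"dy":-0.9,"dz":0,"rx":0,"ry":0,"rz":0},{"gripper":35,"dx":0,"dy":-0.9,"dz":0,"rx":0,"ry":0,"rz":0},{"gripper":35,"dx":0,"dy":-0.9,"dz":0,"rx":0,"ry":0,"rz":0},{"gripper":35,"dx":0,"dy":-0.9,"dz":0,"rx":0,"ry":0,"rz":0},{"gripper":35,"dx":0,"dy":0,"dz":0,"rx":0,"ry":0,"rz":0},{"gripper":35,"dx":0,"dy":0,"dz":0,"rx":0,"ry":0,"rz":0}]'
python3 - <<'E'
from h import *
S=np.load("S.npy"); Rs=np.array([[np.cos(S[2]),-np.sin(S[2])],[np.sin(S[2]),np.cos(S[2])]])
print((st()[1][:2]-S[:2])@Rs); go([*(S[:2]+Rs@[1,-85]),80],89)
E
```

```text
clock: 43.6
tcp_pos: [584.1, 46.3, 133.2]
tcp_rot: [0.01, 1.0, 0.0, -0.0]
ft_force: [0.1, 0.1, -3.1]
gripper_width: 0.542
finger_force: 30.0
[12.20462833  5.60281422]
t43.6 tcp [584.1  46.3 133.2] toolx yaw 178.91 tooly yaw 88.91 tilt(deg) [0.   0.04] F [ 0.1  0.1 -3.1] w 47.8
 rz units -0.01
 rotvec units [ 0.   -0.   -0.01]
 shift units after turn [ 0.45 -3.62  2.13]
 shift units now [ 0.44 -3.63  2.13]
```

```bash
python3 -m pendant '[{"gripper":35,"dx":0.11,"dy":-0.7,"dz":0,"rx":0,"ry":0,"rz":0},{"gripper":35,"dx":0.11,"dy":-0.9,"dz":0,"rx":0,"ry":0,"rz":0},{"gripper":35,"dx":0.11,"dy":-0.9,"dz":0,"rx":0,"ry":0,"rz":0},{"gripper":35,"dx":0.11,"dy":-0.9,"dz":0,"rx":0,"ry":0,"rz":0},{"gripper":35,"dx":0,"dy":-0.22,"dz":0,"rx":0,"ry":0,"rz":0},{"gripper":35,"dx":0,"dy":0,"dz":0.7,"rx":0,"ry":0,"rz":0},{"gripper":35,"dx":0,"dy":0,"dz":0.7,"rx":0,"ry":0,"rz":0},{"gripper":35,"dx":0,"dy":0,"dz":0.7,"rx":0,"ry":0,"rz":0},{"gripper":35,"dx":0,"dy":0,"dz":0.5,"rx":0,"ry":0,"rz":0},{"gripper":35,"dx":0,"dy":0,"dz":0.3,"rx":0,"ry":0,"rz":0},{"gripper":35,"dx":0,"dy":0,"dz":0.2,"rx":0,"ry":0,"rz":0},{"gripper":35,"dx":0,"dy":0,"dz":0,"rx":0,"ry":0,"rz":0},{"gripper":35,"dx":0,"dy":0,"dz":0,"rx":0,"ry":0,"rz":0}]' | sed -n 2,4p
python3 - <<'E'
from h import *
S=np.load("S.npy"); Rs=np.array([[np.cos(S[2]),-np.sin(S[2])],[np.sin(S[2]),np.cos(S[2])]])
print((st()[1][:2]-S[:2])@Rs); go([*(S[:2]+Rs@[1,-85]),54],89)
E
```

```text
tcp_pos: [572.2, -44.0, 56.0]
tcp_rot: [0.009, 1.0, -0.0, 0.0]
ft_force: [0.2, -0.6, -2.5]
[  1.79374418 -84.90509256]
t44.9 tcp [572.2 -44.   56. ] toolx yaw 178.99 tooly yaw 88.99 tilt(deg) [ 0.05 -0.01] F [ 0.2 -0.6 -2.5] w 47.6
 rz units -0.0
 rotvec units [-0.    0.01 -0.  ]
 shift units after turn [ 0.03 -0.    0.08]
 shift units now [ 0.03 -0.    0.08]
```

```bash
python3 -m pendant '[{"gripper":35,"dx":-0.05,"dy":0,"dz":0.08,"rx":0,"ry":0,"rz":0},{"gripper":35,"dx":0,"dy":0,"dz":0,"rx":0,"ry":0,"rz":0}]' | sed -n 2,4p
python3 -m pendant '[{"gripper":35,"dx":-0.04,"dy":0,"dz":0,"rx":0,"ry":0,"rz":0},{"gripper":35,"dx":0,"dy":0,"dz":0,"rx":0,"ry":0,"rz":0}]' | sed -n 2,4p
python3 -m pendant '[{"gripper":35,"dx":-0.04,"dy":0,"dz":0,"rx":0,"ry":0,"rz":0},{"gripper":35,"dx":0,"dy":0,"dz":0,"rx":0,"ry":0,"rz":0}]' | sed -n 2,4p
```

```text
tcp_pos: [573.3, -44.2, 53.8]
tcp_rot: [0.009, 1.0, -0.0, 0.0]
ft_force: [0.5, -0.3, -2.1]
tcp_pos: [574.2, -44.2, 53.7]
tcp_rot: [0.009, 1.0, -0.0, 0.0]
ft_force: [-0.2, -0.4, -2.5]
tcp_pos: [575.0, -44.1, 53.5]
tcp_rot: [0.009, 1.0, -0.0, 0.0]
ft_force: [-0.9, 0.2, -2.6]
```

```bash
python3 -m pendant '[{"gripper":35,"dx":-0.04,"dy":0,"dz":0,"rx":0,"ry":0,"rz":0},{"gripper":35,"dx":0,"dy":0,"dz":0,"rx":0,"ry":0,"rz":0}]' | sed -n 2,4p
python3 -m pendant '[{"gripper":35,"dx":-0.03,"dy":0,"dz":0,"rx":0,"ry":0,"rz":0},{"gripper":35,"dx":0,"dy":0,"dz":0,"rx":0,"ry":0,"rz":0}]' | sed -n 2,4p
```

```text
tcp_pos: [575.1, -44.1, 53.2]
tcp_rot: [0.009, 1.0, 0.0, -0.001]
ft_force: [-4.3, -1.6, -0.1]
tcp_pos: [575.1, -44.1, 53.1]
tcp_rot: [0.009, 1.0, 0.0, -0.002]
ft_force: [-7.4, -1.7, 2.4]
```

```bash
python3 -m pendant '[{"gripper":60,"dx":0,"dy":0,"dz":0,"rx":0,"ry":0,"rz":0},{"gripper":60,"dx":0,"dy":0,"dz":0,"rx":0,"ry":0,"rz":0},{"gripper":60,"dx":0,"dy":0,"dz":0,"rx":0,"ry":0,"rz":0},{"gripper":60,"dx":0,"dy":0,"dz":-0.4,"rx":0,"ry":0,"rz":0},{"gripper":60,"dx":0,"dy":0,"dz":-0.9,"rx":0,"ry":0,"rz":0},{"gripper":60,"dx":0,"dy":0,"dz":-0.9,"rx":0,"ry":0,"rz":0},{"gripper":60,"dx":0,"dy":0,"dz":-0.9,"rx":0,"ry":0,"rz":0},{"gripper":60,"dx":0,"dy":0,"dz":0,"rx":0,"ry":0,"rz":0.05}]' | sed -n 2,4p
python3 -m pendant '[{"gripper":88,"dx":0,"dy":0.6,"dz":0,"rx":0,"ry":0,"rz":0},{"gripper":88,"dx":0,"dy":0.95,"dz":0,"rx":0,"ry":0,"rz":0},{"gripper":88,"dx":0,"dy":0.95,"dz":0,"rx":0,"ry":0,"rz":0},{"gripper":88,"dx":0,"dy":0.95,"dz":0,"rx":0,"ry":0,"rz":0},{"gripper":88,"dx":0,"dy":0.95,"dz":0,"rx":0,"ry":0,"rz":0},{"gripper":88,"dx":0,"dy":0.95,"dz":0,"rx":0,"ry":0,"rz":0},{"gripper":88,"dx":0,"dy":0.95,"dz":0,"rx":0,"ry":0,"rz":0},{"gripper":88,"dx":0,"dy":0.95,"dz":0,"rx":0,"ry":0,"rz":0},{"gripper":88,"dx":0,"dy":0.95,"dz":0,"rx":0,"ry":0,"rz":0},{"gripper":88,"dx":0,"dy":0.95,"dz":0,"rx":0,"ry":0,"rz":0},{"gripper":88,"dx":0,"dy":0.95,"dz":0,"rx":0,"ry":0,"rz":0},{"gripper":88,"dx":0,"dy":0.95,"dz":0,"rx":0,"ry":0,"rz":0},{"gripper":88,"dx":0,"dy":0.95,"dz":0,"rx":0,"ry":0,"rz":0},{"gripper":88,"dx":0,"dy":0.95,"dz":0,"rx":0,"ry":0,"rz":0},{"gripper":88,"dx":0,"dy":0.95,"dz":0,"rx":0,"ry":0,"rz":0},{"gripper":88,"dx":0,"dy":0.95,"dz":0,"rx":0,"ry":0,"rz":0},{"gripper":88,"dx":0,"dy":0.95,"dz":0,"rx":0,"ry":0,"rz":0},{"gripper":88,"dx":0,"dy":0.95,"dz":0,"rx":0,"ry":0,"rz":0},{"gripper":88,"dx":0,"dy":0.95,"dz":0,"rx":0,"ry":0,"rz":0},{"gripper":88,"dx":0,"dy":0.3,"dz":0,"rx":0,"ry":0,"rz":0}]' | sed -n 2,4p
python3 -m pendant '[{"gripper":88,"dx":0,"dy":0,"dz":0,"rx":0,"ry":0,"rz":0},{"gripper":88,"dx":0,"dy":0,"dz":0,"rx":0,"ry":0,"rz":0}]' | sed -n 2,4p
python3 - <<'E'
from h import *
go([573.5,402,8],88.8); w=cam("wrist"); np.save("w10.npy",w,allow_pickle=True)
t=cam("top"); S=np.load("S.npy")
for k in blobs(t,(10,36,125),(30,60,255),100,1500,(90,170,180,300)): print("tin",rect(t,k,42))
for k in blobs(t,(10,36,125),(30,60,255),100,1500,(180,170,320,260)): print("placed",rect(t,k,87))
for k in blobs(w,(0,0,205),(255,60,255),1500,9000,(200,60,360,300)): print("wristB",rect(w,k,42))
E
```

```text
tcp_pos: [579.4, -44.8, 135.3]
tcp_rot: [0.012, 1.0, -0.001, 0.004]
ft_force: [0.7, 0.4, -0.6]
tcp_pos: [585.8, 408.4, 128.9]
tcp_rot: [0.011, 1.0, -0.0, -0.001]
ft_force: [0.2, 0.1, 0.3]
tcp_pos: [587.2, 405.2, 130.0]
tcp_rot: [0.012, 1.0, -0.001, -0.001]
ft_force: [-0.1, -0.0, -0.6]
t48.9 tcp [587.2 405.2 130. ] toolx yaw 178.59 tooly yaw 88.59 tilt(deg) [-0.08 -0.06] F [-0.1 -0.  -0.6] w 88.0
 rz units -0.03
 rotvec units [-0.01 -0.01 -0.03]
 shift units after turn [ 0.54 -0.14  4.88]
 shift units now [ 0.54 -0.13  4.88]
tin [409.7 344.3 104.6  43.2 -10.2]
placed [573.1 -43.4  98.2  39.3   1.6]
wristB [533.4 401.9  49.6  30.6  87.5]
```

```bash
python3 -m pendant '[{"gripper":88,"dx":0.27,"dy":-0.07,"dz":0.5,"rx":0,"ry":0,"rz":-0.05},{"gripper":88,"dx":0.27,"dy":-0.07,"dz":0.9,"rx":0,"ry":0,"rz":0},{"gripper":88,"dx":0,"dy":0,"dz":0.9,"rx":0,"ry":0,"rz":0},{"gripper":88,"dx":0,"dy":0,"dz":0.9,"rx":0,"ry":0,"rz":0},{"gripper":88,"dx":0,"dy":0,"dz":0.9,"rx":0,"ry":0,"rz":0},{"gripper":88,"dx":0,"dy":0,"dz":0.5,"rx":0,"ry":0,"rz":0},{"gripper":88,"dx":0,"dy":0,"dz":0.28,"rx":0,"ry":0,"rz":0},{"gripper":88,"dx":0,"dy":0,"dz":0,"rx":0,"ry":0,"rz":0},{"gripper":88,"dx":0,"dy":0,"dz":0,"rx":0,"ry":0,"rz":0},{"gripper":35,"dx":0,"dy":0,"dz":0,"rx":0,"ry":0,"rz":0},{"gripper":35,"dx":0,"dy":0,"dz":0,"rx":0,"ry":0,"rz":0},{"gripper":35,"dx":0,"dy":0,"dz":0,"rx":0,"ry":0,"rz":0},{"gripper":35,"dx":0,"dy":0,"dz":0,"rx":0,"ry":0,"rz":0},{"gripper":35,"dx":0,"dy":0,"dz":0,"rx":0,"ry":0,"rz":0},{"gripper":35,"dx":0,"dy":0,"dz":0,"rx":0,"ry":0,"rz":0},{"gripper":35,"dx":0,"dy":0,"dz":0,"rx":0,"ry":0,"rz":0},{"gripper":35,"dx":0,"dy":0,"dz":0,"rx":0,"ry":0,"rz":0},{"gripper":35,"dx":0,"dy":0,"dz":0,"rx":0,"ry":0,"rz":0}]' 30
python3 - <<'E'
from h import *
go()
E
```

```text
clock: 50.8
tcp_pos: [574.3, 402.4, 9.1]
tcp_rot: [0.009, 1.0, -0.0, -0.0]
ft_force: [-0.9, -2.1, 3.0]
gripper_width: 0.542
finger_force: 30.0
t50.8 tcp [574.3 402.4   9.1] toolx yaw 178.98 tooly yaw 88.98 tilt(deg) [-0.   -0.02] F [-0.9 -2.1  3. ] w 47.8
```

```bash
python3 -m pendant '[{"gripper":35,"dx":0,"dy":0,"dz":-0.5,"rx":0,"ry":0,"rz":0},{"gripper":35,"dx":0,"dy":0,"dz":-0.9,"rx":0,"ry":0,"rz":0},{"gripper":35,"dx":0,"dy":0,"dz":-0.9,"rx":0,"ry":0,"rz":0},{"gripper":35,"dx":0,"dy":0,"dz":-0.9,"rx":0,"ry":0,"rz":0},{"gripper":35,"dx":0,"dy":0,"dz":-0.9,"rx":0,"ry":0,"rz":0},{"gripper":35,"dx":0,"dy":-0.5,"dz":-0.9,"rx":0,"ry":0,"rz":0},{"gripper":35,"dx":0,"dy":-0.95,"dz":0,"rx":0,"ry":0,"rz":0},{"gripper":35,"dx":0,"dy":-0.95,"dz":0,"rx":0,"ry":0,"rz":0},{"gripper":35,"dx":0,"dy":-0.95,"dz":0,"rx":0,"ry":0,"rz":0},{"gripper":35,"dx":0,"dy":-0.95,"dz":0,"rx":0,"ry":0,"rz":0},{"gripper":35,"dx":0,"dy":-0.95,"dz":0,"rx":0,"ry":0,"rz":0},{"gripper":35,"dx":0,"dy":-0.95,"dz":0,"rx":0,"ry":0,"rz":0},{"gripper":35,"dx":0,"dy":-0.95,"dz":0,"rx":0,"ry":0,"rz":0},{"gripper":35,"dx":0,"dy":-0.95,"dz":0,"rx":0,"ry":0,"rz":0},{"gripper":35,"dx":0,"dy":-0.95,"dz":0,"rx":0,"ry":0,"rz":0},{"gripper":35,"dx":0,"dy":-0.95,"dz":0,"rx":0,"ry":0,"rz":0},{"gripper":35,"dx":0,"dy":-0.95,"dz":0,"rx":0,"ry":0,"rz":0},{"gripper":35,"dx":0,"dy":-0.95,"dz":0,"rx":0,"ry":0,"rz":0},{"gripper":35,"dx":0,"dy":-0.95,"dz":0,"rx":0,"ry":0,"rz":0},{"gripper":35,"dx":0,"dy":-0.95,"dz":0,"rx":0,"ry":0,"rz":0}]'|sed -n 2,4p
python3 -m pendant '[{"gripper":35,"dx":0,"dy":-0.6,"dz":0,"rx":0,"ry":0,"rz":0},{"gripper":35,"dx":0,"dy":0,"dz":0,"rx":0,"ry":0,"rz":0},{"gripper":35,"dx":0,"dy":0,"dz":0,"rx":0,"ry":0,"rz":0}]'|sed -n 2,4p
python3 - <<'E'
from h import *
S=np.load("S.npy"); Rs=np.array([[np.cos(S[2]),-np.sin(S[2])],[np.sin(S[2]),np.cos(S[2])]])
print((st()[1][:2]-S[:2])@Rs); go([*(S[:2]+Rs@[1,-5]),55.5],89)
E
```

```text
tcp_pos: [567.9, 56.9, 134.3]
tcp_rot: [0.009, 1.0, 0.0, 0.0]
ft_force: [0.1, -0.2, -3.1]
tcp_pos: [567.8, 43.0, 134.1]
tcp_rot: [0.009, 1.0, 0.0, 0.0]
ft_force: [0.8, -0.3, -2.7]
[-4.06202838  1.98170376]
t53.1 tcp [567.8  43.  134.1] toolx yaw 178.94 tooly yaw 88.94 tilt(deg) [0.01 0.04] F [ 0.8 -0.3 -2.7] w 47.7
 rz units -0.01
 rotvec units [ 0.    0.   -0.01]
 shift units after turn [-0.2  -0.28  3.14]
 shift units now [-0.2  -0.28  3.14]
```

```bash
python3 -m pendant '[{"gripper":35,"dx":-0.2,"dy":-0.28,"dz":0,"rx":0,"ry":0,"rz":0},{"gripper":35,"dx":0,"dy":0,"dz":0.6,"rx":0,"ry":0,"rz":0},{"gripper":35,"dx":0,"dy":0,"dz":0.7,"rx":0,"ry":0,"rz":0},{"gripper":35,"dx":0,"dy":0,"dz":0.7,"rx":0,"ry":0,"rz":0},{"gripper":35,"dx":0,"dy":0,"dz":0.6,"rx":0,"ry":0,"rz":0},{"gripper":35,"dx":0,"dy":0,"dz":0.35,"rx":0,"ry":0,"rz":0},{"gripper":35,"dx":0,"dy":0,"dz":0.18,"rx":0,"ry":0,"rz":0},{"gripper":35,"dx":0,"dy":0,"dz":0,"rx":0,"ry":0,"rz":0},{"gripper":35,"dx":0,"dy":0,"dz":0,"rx":0,"ry":0,"rz":0}]' | sed -n 2,4p
python3 -m pendant '[{"gripper":35,"dx":-0.05,"dy":0,"dz":0,"rx":0,"ry":0,"rz":0},{"gripper":35,"dx":0,"dy":0,"dz":0,"rx":0,"ry":0,"rz":0}]' | sed -n 2,4p
python3 -m pendant '[{"gripper":35,"dx":-0.04,"dy":0,"dz":0,"rx":0,"ry":0,"rz":0},{"gripper":35,"dx":0,"dy":0,"dz":0,"rx":0,"ry":0,"rz":0}]' | sed -n 2,4p
python3 - <<'E'
from h import *
S=np.load("S.npy"); Rs=np.array([[np.cos(S[2]),-np.sin(S[2])],[np.sin(S[2]),np.cos(S[2])]])
print((st()[1][:2]-S[:2])@Rs); go()
E
```

```text
tcp_pos: [572.1, 36.0, 58.0]
tcp_rot: [0.008, 1.0, 0.0, -0.001]
ft_force: [-13.9, 0.6, 22.2]
tcp_pos: [572.2, 36.0, 57.9]
tcp_rot: [0.008, 1.0, 0.0, -0.002]
ft_force: [-19.3, 1.1, 27.7]
tcp_pos: [572.2, 36.0, 57.9]
tcp_rot: [0.008, 1.0, 0.0, -0.004]
ft_force: [-23.1, 0.7, 29.8]
[ 0.44628543 -4.88823607]
t54.4 tcp [572.2  36.   57.9] toolx yaw 179.05 tooly yaw 89.05 tilt(deg) [-0.4   0.01] F [-23.1   0.7  29.8] w 47.7
```

```bash
python3 -m pendant '[{"gripper":35,"dx":0.09,"dy":0,"dz":-0.4,"rx":0,"ry":0,"rz":0},{"gripper":35,"dx":0.2,"dy":0,"dz":-0.9,"rx":0,"ry":0,"rz":0},{"gripper":35,"dx":0,"dy":0,"dz":-0.9,"rx":0,"ry":0,"rz":0},{"gripper":35,"dx":0,"dy":0,"dz":-0.9,"rx":0,"ry":0,"rz":0},{"gripper":35,"dx":0,"dy":0.9,"dz":-0.5,"rx":0,"ry":0,"rz":0},{"gripper":35,"dx":0,"dy":0.9,"dz":0,"rx":0,"ry":0,"rz":0},{"gripper":35,"dx":0,"dy":0.9,"dz":0,"rx":0,"ry":0,"rz":0},{"gripper":35,"dx":0,"dy":0.9,"dz":0,"rx":0,"ry":0,"rz":0},{"gripper":35,"dx":0,"dy":0.9,"dz":0,"rx":0,"ry":0,"rz":0},{"gripper":35,"dx":0,"dy":0.9,"dz":0,"rx":0,"ry":0,"rz":0},{"gripper":35,"dx":0,"dy":0.9,"dz":0,"rx":0,"ry":0,"rz":0},{"gripper":35,"dx":0,"dy":0,"dz":0,"rx":0,"ry":0,"rz":0}]' | sed -n 2,6p
python3 - <<'E'
from h import *
S=np.load("S.npy"); Rs=np.array([[np.cos(S[2]),-np.sin(S[2])],[np.sin(S[2]),np.cos(S[2])]])
t=cam("top"); np.save("top3.npy",t,allow_pickle=True); t2=np.load("top2.npy",allow_pickle=True).item(); w=cam("wrist"); np.save("w11.npy",w,allow_pickle=True)
go()
g=cv2.cvtColor(t["frame"],cv2.COLOR_RGB2HSV); g2=cv2.cvtColor(t2["frame"],cv2.COLOR_RGB2HSV)
# V and S along station x at several y, before/after
for y in (-105,-60,-30,30,95):
    xs=np.arange(30,125,4); P=np.c_[(S[:2]+np.c_[xs,np.full(len(xs),y)]@Rs.T),np.full(len(xs),55)]
    u=proj(t,P).round().astype(int); print(y,"now",[int(g[b,a,2]) for a,b in u]); print("   old",[int(g2[b,a,2]) for a,b in u])
E
```

```text
tcp_pos: [570.4, 195.7, 145.5]
tcp_rot: [0.007, 1.0, 0.001, 0.0]
ft_force: [-0.6, -0.6, -2.5]
gripper_width: 0.54
finger_force: 30.0
t55.7 tcp [570.5 193.4 145.4] toolx yaw 179.06 tooly yaw 89.06 tilt(deg) [ 0.   -0.02] F [ 0.5 -0.4 -3.2] w 48.0
-105 now [166, 165, 166, 165, 162, 160, 156, 149, 153, 167, 166, 164, 168, 165, 166, 167, 167, 149, 144, 165, 168, 168, 168, 166]
   old [165, 165, 166, 165, 166, 165, 164, 156, 141, 159, 159, 158, 161, 163, 165, 166, 165, 160, 155, 165, 166, 165, 166, 164]
-60 now [119, 118, 119, 138, 138, 140, 144, 156, 153, 157, 166, 169, 168, 168, 169, 168, 166, 153, 137, 156, 169, 168, 168, 166]
   old [164, 165, 165, 166, 165, 165, 165, 158, 145, 142, 151, 159, 164, 165, 164, 165, 165, 164, 153, 157, 165, 166, 165, 163]
-30 now [169, 169, 169, 170, 167, 162, 146, 146, 143, 117, 107, 159, 164, 163, 164, 168, 166, 155, 141, 164, 168, 168, 169, 167]
   old [164, 164, 164, 165, 166, 164, 164, 152, 138, 145, 138, 81, 97, 139, 160, 154, 152, 152, 142, 162, 164, 164, 164, 164]
30 now [169, 169, 168, 159, 145, 141, 156, 144, 111, 141, 163, 163, 159, 163, 167, 168, 169, 155, 141, 164, 169, 169, 168, 166]
   old [39, 38, 33, 36, 40, 40, 40, 42, 40, 40, 40, 44, 65, 107, 160, 157, 152, 151, 141, 162, 163, 166, 164, 164]
95 now [109, 97, 90, 102, 139, 158, 167, 167, 167, 168, 166, 167, 165, 166, 168, 168, 168, 155, 139, 164, 168, 167, 168, 166]
   old [78, 154, 163, 165, 164, 164, 163, 152, 134, 150, 153, 150, 155, 164, 164, 164, 163, 153, 141, 162, 166, 165, 166, 164]
```

The rule has been knocked out of place: its near edge is now at about x=46–54 where it was at 60. I'll lift high with the tin still held, so the wrist camera sees the board.

```bash
python3 -m pendant '[{"gripper":35,"dx":0,"dy":0,"dz":-0.8,"rx":0,"ry":0,"rz":0},{"gripper":35,"dx":-0.44,"dy":-0.7,"dz":-0.8,"rx":0,"ry":0,"rz":0},{"gripper":35,"dx":-0.44,"dy":-0.7,"dz":-0.8,"rx":0,"ry":0,"rz":0},{"gripper":35,"dx":-0.44,"dy":-0.7,"dz":-0.8,"rx":0,"ry":0,"rz":0},{"gripper":35,"dx":-0.44,"dy":-0.7,"dz":-0.8,"rx":0,"ry":0,"rz":0},{"gripper":35,"dx":-0.44,"dy":-0.7,"dz":-0.8,"rx":0,"ry":0,"rz":0},{"gripper":35,"dx":-0.44,"dy":-0.7,"dz":-0.8,"rx":0,"ry":0,"rz":0},{"gripper":35,"dx":-0.44,"dy":-0.7,"dz":-0.8,"rx":0,"ry":0,"rz":0},{"gripper":35,"dx":-0.44,"dy":-0.7,"dz":-0.8,"rx":0,"ry":0,"rz":0},{"gripper":35,"dx":-0.44,"dy":-0.7,"dz":-0.2,"rx":0,"ry":0,"rz":0},{"gripper":35,"dx":-0.44,"dy":-0.7,"dz":0,"rx":0,"ry":0,"rz":0},{"gripper":35,"dx":0,"dy":0,"dz":0,"rx":0,"ry":0,"rz":0},{"gripper":35,"dx":0,"dy":0,"dz":0,"rx":0,"ry":0,"rz":0}]' | sed -n 2,6p
cat > board.py <<'E'
from h import *
S=np.load("S.npy"); Rs=np.array([[np.cos(S[2]),-np.sin(S[2])],[np.sin(S[2]),np.cos(S[2])]])
def ortho(c,z,x0=-110,x1=130,y0=-150,y1=150):
    xs=np.arange(x0,x1); ys=np.arange(y0,y1); X,Y=np.meshgrid(xs,ys,indexing="ij")
    P=np.c_[S[:2]+np.c_[X.ravel(),Y.ravel()]@Rs.T,np.full(X.size,z)]
    m=proj(c,P).reshape(*X.shape,2).astype(np.float32)
    return cv2.remap(c["frame"],m[...,0],m[...,1],cv2.INTER_LINEAR)
E
python3 - <<'E'
from board import *
w=cam("wrist"); np.save("w12.npy",w,allow_pickle=True); go()
o=ortho(w,55); V=o.max(2).astype(int)
for y in (-125,-105,-60,-50,-30,-10,20,35,60,80,95,105,115,125):
    print(y,"x20..120:",*V[130:230:3,y+150-1:y+152].mean(1).astype(int))
E
```

```text
tcp_pos: [677.0, 15.1, 329.2]
tcp_rot: [0.01, 1.0, 0.0, -0.001]
ft_force: [0.5, 0.2, -3.7]
gripper_width: 0.546
finger_force: 30.0
t57.0 tcp [676.9  15.9 329.3] toolx yaw 178.95 tooly yaw 88.95 tilt(deg) [-0.13  0.04] F [ 0.7 -0.  -3.6] w 48.1
-125 x20..120: 239 239 240 240 240 240 240 240 239 240 240 240 240 239 240 240 240 240 240 240 240 240 240 237 235 237 155 211 238 237 238 237 238 237
-105 x20..120: 234 232 234 233 234 236 234 229 232 235 235 233 234 238 238 241 240 239 240 241 240 240 240 240 240 224 144 208 237 237 172 241 240 240
-60 x20..120: 158 160 156 156 162 168 162 174 178 181 189 224 226 235 238 240 239 239 239 241 240 239 239 241 239 231 132 203 238 238 125 240 228 151
-50 x20..120: 153 153 152 153 153 152 153 153 155 154 155 170 237 238 238 239 238 239 240 240 239 240 240 241 241 231 131 203 239 238 129 239 230 149
-30 x20..120: 240 240 240 241 241 240 240 241 241 241 235 215 238 237 239 150 103 212 235 234 234 229 230 240 240 240 120 201 239 238 131 240 235 153
-10 x20..120: 239 239 240 240 240 240 240 240 240 153 130 149 149 151 150 101 120 151 147 150 147 137 15
[... 538 characters left out ...]
1 145 146 150 148 145 149 146 149 144 148 144 148 148 148 147 149 148 120 134 147 146 147 147 148 147
95 x20..120: 149 148 148 148 149 148 134 140 138 138 138 147 146 145 144 147 144 144 146 144 147 146 147 147 146 148 118 134 145 146 146 144 215 235
105 x20..120: 148 147 146 147 148 148 130 137 139 133 130 125 138 150 144 146 140 145 144 145 146 147 145 146 146 146 120 130 144 145 145 144 144 224
115 x20..120: 148 146 149 146 146 147 146 145 146 147 145 146 145 146 145 146 144 145 142 146 146 146 148 146 146 147 119 131 144 143 144 143 146 234
125 x20..120: 229 145 143 142 143 144 142 141 142 142 143 142 143 144 143 143 142 143 142 143 145 144 142 143 144 144 119 130 143 143 143 142 145 234
```

```bash
python3 - <<'E'
from board import *
w=np.load("w12.npy",allow_pickle=True).item()
o=ortho(w,87,y0=-200); H=cv2.cvtColor(o,cv2.COLOR_RGB2HSV).astype(int)
for y in (-100,-85,-70): print("y",y,"x-66..-40",*H[44:70:2,y+200,2],"| x44..72",*H[154:182:2,y+200,2],"S",*H[154:182:2,y+200,1])
for x in (-40,0,40): print("x",x,"y-120..-50",*H[x+110,80:150:3,2])
k=blobs(dict(w,frame=o),(0,0,0),(255,255,255),1)
go([*(S[:2]+Rs@[-18,-5]),130],89)
E
```

```text
y -100 x-66..-40 235 234 234 235 235 236 236 236 201 228 230 228 228 | x44..72 234 235 235 235 232 235 239 238 238 241 240 240 241 241 S 22 18 20 20 23 9 6 10 11 11 11 13 14 14
y -85 x-66..-40 234 235 235 235 236 236 236 234 230 232 231 233 231 | x44..72 233 235 235 234 234 239 240 239 240 241 242 239 238 241 S 23 21 21 22 22 9 6 7 7 7 8 7 8 8
y -70 x-66..-40 235 235 235 235 236 236 236 226 231 233 232 226 229 | x44..72 236 235 235 236 235 241 240 241 240 240 241 239 239 241 S 19 22 21 19 16 7 7 7 9 9 8 7 7 8
x -40 y-120..-50 235 236 236 237 233 232 229 230 231 231 232 231 230 230 233 231 228 233 225 220 151 151 153 154
x 0 y-120..-50 239 238 239 239 239 235 232 233 233 231 231 235 234 235 235 233 235 235 235 204 203 153 153 154
x 40 y-120..-50 240 239 241 240 241 241 235 231 234 235 234 236 236 235 236 236 236 235 235 236 210 155 153 155
t57.0 tcp [676.9  15.9 329.3] toolx yaw 178.95 tooly yaw 88.95 tilt(deg) [-0.13  0.04] F [ 0.7 -0.  -3.6] w 48.1
 rz units -0.01
 rotvec units [ 0.   -0.02 -0.01]
 shift units after turn [4.94 0.73 7.97]
 shift units now [4.92 0.72 7.99]
```

```bash
python3 -m pendant '[{"gripper":35,"dx":0.5,"dy":0.07,"dz":0.5,"rx":0,"ry":0,"rz":0},{"gripper":35,"dx":0.55,"dy":0.08,"dz":0.85,"rx":0,"ry":0,"rz":0},{"gripper":35,"dx":0.55,"dy":0.08,"dz":0.85,"rx":0,"ry":0,"rz":0},{"gripper":35,"dx":0.55,"dy":0.08,"dz":0.85,"rx":0,"ry":0,"rz":0},{"gripper":35,"dx":0.55,"dy":0.08,"dz":0.85,"rx":0,"ry":0,"rz":0},{"gripper":35,"dx":0.55,"dy":0.08,"dz":0.85,"rx":0,"ry":0,"rz":0},{"gripper":35,"dx":0.55,"dy":0.08,"dz":0.85,"rx":0,"ry":0,"rz":0},{"gripper":35,"dx":0.55,"dy":0.08,"dz":0.85,"rx":0,"ry":0,"rz":0},{"gripper":35,"dx":0.55,"dy":0.08,"dz":0.85,"rx":0,"ry":0,"rz":0},{"gripper":35,"dx":0.04,"dy":0.02,"dz":0.67,"rx":0,"ry":0,"rz":0},{"gripper":35,"dx":0,"dy":0,"dz":0,"rx":0,"ry":0,"rz":0},{"gripper":35,"dx":0,"dy":0,"dz":0,"rx":0,"ry":0,"rz":0}]' 45 | sed -n 2,6p
python3 - <<'E'
from board import *
print((st()[1][:2]-S[:2])@Rs); go([*(S[:2]+Rs@[-18,-5]),56],89)
E
```

```text
tcp_pos: [554.2, 37.1, 131.8]
tcp_rot: [0.009, 1.0, 0.0, -0.0]
ft_force: [0.0, -0.4, -3.4]
gripper_width: 0.541
finger_force: 45.0
[-17.58547084  -4.13305345]
t58.2 tcp [554.2  37.1 131.8] toolx yaw 179.03 tooly yaw 89.03 tilt(deg) [-0.    0.01] F [ 0.  -0.4 -3.4] w 47.6
 rz units 0.0
 rotvec units [ 0. -0.  0.]
 shift units after turn [ 0.02 -0.03  3.03]
 shift units now [ 0.02 -0.03  3.03]
```

```bash
python3 -m pendant '[{"gripper":35,"dx":0.02,"dy":-0.03,"dz":0.6,"rx":0,"ry":0,"rz":0},{"gripper":35,"dx":0,"dy":0,"dz":0.7,"rx":0,"ry":0,"rz":0},{"gripper":35,"dx":0,"dy":0,"dz":0.7,"rx":0,"ry":0,"rz":0},{"gripper":35,"dx":0,"dy":0,"dz":0.5,"rx":0,"ry":0,"rz":0},{"gripper":35,"dx":0,"dy":0,"dz":0.35,"rx":0,"ry":0,"rz":0},{"gripper":35,"dx":0,"dy":0,"dz":0.18,"rx":0,"ry":0,"rz":0},{"gripper":35,"dx":0,"dy":0,"dz":0,"rx":0,"ry":0,"rz":0},{"gripper":35,"dx":0,"dy":0,"dz":0,"rx":0,"ry":0,"rz":0}]' | sed -n 2,4p
python3 -m pendant '[{"gripper":35,"dx":0,"dy":0,"dz":0.04,"rx":0,"ry":0,"rz":0},{"gripper":35,"dx":0,"dy":0,"dz":0,"rx":0,"ry":0,"rz":0}]' | sed -n 2,4p
```

```text
tcp_pos: [554.2, 35.8, 56.3]
tcp_rot: [0.009, 1.0, -0.0, 0.001]
ft_force: [-0.3, -0.6, -0.7]
tcp_pos: [554.5, 35.8, 55.7]
tcp_rot: [0.009, 1.0, -0.0, 0.001]
ft_force: [-1.7, 0.9, 5.6]
```

```bash
python3 -m pendant '[{"gripper":35,"dx":-0.06,"dy":0,"dz":-0.03,"rx":0,"ry":0,"rz":0},{"gripper":35,"dx":-0.06,"dy":0,"dz":0,"rx":0,"ry":0,"rz":0},{"gripper":35,"dx":-0.06,"dy":0,"dz":0,"rx":0,"ry":0,"rz":0},{"gripper":35,"dx":-0.06,"dy":0,"dz":0,"rx":0,"ry":0,"rz":0},{"gripper":35,"dx":-0.06,"dy":0,"dz":0,"rx":0,"ry":0,"rz":0},{"gripper":35,"dx":-0.06,"dy":0,"dz":0,"rx":0,"ry":0,"rz":0}]' | sed -n 2,4p
python3 -m pendant '[{"gripper":35,"dx":-0.06,"dy":0,"dz":0,"rx":0,"ry":0,"rz":0},{"gripper":35,"dx":-0.06,"dy":0,"dz":0,"rx":0,"ry":0,"rz":0},{"gripper":35,"dx":-0.06,"dy":0,"dz":0,"rx":0,"ry":0,"rz":0},{"gripper":35,"dx":-0.06,"dy":0,"dz":0,"rx":0,"ry":0,"rz":0}]' | sed -n 2,4p
python3 -m pendant '[{"gripper":35,"dx":-0.06,"dy":0,"dz":0,"rx":0,"ry":0,"rz":0},{"gripper":35,"dx":-0.06,"dy":0,"dz":0,"rx":0,"ry":0,"rz":0},{"gripper":35,"dx":0,"dy":0,"dz":0,"rx":0,"ry":0,"rz":0}]' | sed -n 2,4p
```

```text
tcp_pos: [562.0, 35.7, 55.3]
tcp_rot: [0.009, 1.0, 0.0, -0.001]
ft_force: [-5.5, -0.0, 5.2]
tcp_pos: [567.0, 35.8, 55.1]
tcp_rot: [0.009, 1.0, 0.0, -0.002]
ft_force: [-8.3, -0.0, 6.8]
tcp_pos: [570.4, 35.8, 55.0]
tcp_rot: [0.009, 1.0, 0.0, -0.002]
ft_force: [-5.8, -0.2, 5.8]
```

```bash
python3 -m pendant '[{"gripper":35,"dx":-0.06,"dy":0,"dz":0,"rx":0,"ry":0,"rz":0},{"gripper":35,"dx":-0.04,"dy":0,"dz":0,"rx":0,"ry":0,"rz":0},{"gripper":35,"dx":0,"dy":0,"dz":0,"rx":0,"ry":0,"rz":0}]' | sed -n 2,4p
python3 -m pendant '[{"gripper":35,"dx":-0.04,"dy":0,"dz":0,"rx":0,"ry":0,"rz":0},{"gripper":35,"dx":-0.04,"dy":0,"dz":0,"rx":0,"ry":0,"rz":0},{"gripper":35,"dx":0,"dy":0,"dz":0,"rx":0,"ry":0,"rz":0}]' | sed -n 2,4p
python3 -m pendant '[{"gripper":35,"dx":-0.04,"dy":0,"dz":0,"rx":0,"ry":0,"rz":0},{"gripper":35,"dx":0,"dy":0,"dz":0,"rx":0,"ry":0,"rz":0}]' | sed -n 2,4p
python3 - <<'E'
from board import *
print((st()[1][:2]-S[:2])@Rs); go()
E
```

```text
tcp_pos: [572.9, 35.8, 55.0]
tcp_rot: [0.009, 1.0, 0.0, -0.002]
ft_force: [-6.6, 1.4, 5.7]
tcp_pos: [574.9, 35.8, 55.0]
tcp_rot: [0.009, 1.0, 0.0, -0.002]
ft_force: [-6.4, 0.3, 5.4]
tcp_pos: [575.8, 35.8, 55.0]
tcp_rot: [0.009, 1.0, 0.0, -0.002]
ft_force: [-6.4, 0.3, 5.6]
[ 4.06042437 -5.04420161]
t61.4 tcp [575.8  35.8  55. ] toolx yaw 179.00 tooly yaw 89.00 tilt(deg) [-0.2   0.03] F [-6.4  0.3  5.6] w 47.8
```

```bash
python3 -m pendant '[{"gripper":35,"dx":-0.04,"dy":0,"dz":0,"rx":0,"ry":0,"rz":0},{"gripper":35,"dx":0,"dy":0,"dz":0,"rx":0,"ry":0,"rz":0}]' | sed -n 2,4p
python3 -m pendant '[{"gripper":35,"dx":-0.04,"dy":0,"dz":0,"rx":0,"ry":0,"rz":0},{"gripper":35,"dx":0,"dy":0,"dz":0,"rx":0,"ry":0,"rz":0}]' | sed -n 2,4p
python3 -m pendant '[{"gripper":35,"dx":-0.04,"dy":0,"dz":0,"rx":0,"ry":0,"rz":0},{"gripper":35,"dx":0,"dy":0,"dz":0,"rx":0,"ry":0,"rz":0}]' | sed -n 2,4p
```

```text
tcp_pos: [576.8, 35.7, 55.0]
tcp_rot: [0.009, 1.0, 0.0, -0.002]
ft_force: [-6.9, 0.6, 6.2]
tcp_pos: [577.8, 35.8, 55.0]
tcp_rot: [0.009, 1.0, 0.0, -0.002]
ft_force: [-6.7, 1.5, 6.3]
tcp_pos: [578.2, 35.8, 55.0]
tcp_rot: [0.009, 1.0, 0.0, -0.003]
ft_force: [-9.3, 0.0, 8.2]
```

```bash
python3 -m pendant '[{"gripper":35,"dx":-0.04,"dy":0,"dz":0,"rx":0,"ry":0,"rz":0},{"gripper":35,"dx":0,"dy":0,"dz":0,"rx":0,"ry":0,"rz":0}]' | sed -n 2,4p
python3 -m pendant '[{"gripper":35,"dx":-0.04,"dy":0,"dz":0,"rx":0,"ry":0,"rz":0},{"gripper":35,"dx":0,"dy":0,"dz":0,"rx":0,"ry":0,"rz":0}]' | sed -n 2,4p
```

```text
tcp_pos: [578.2, 35.8, 54.9]
tcp_rot: [0.009, 1.0, 0.0, -0.004]
ft_force: [-13.4, -0.2, 11.7]
tcp_pos: [578.2, 35.8, 54.8]
tcp_rot: [0.009, 1.0, 0.0, -0.005]
ft_force: [-17.7, 0.3, 14.8]
```

```bash
python3 -m pendant '[{"gripper":35,"dx":0.1,"dy":0,"dz":0,"rx":0,"ry":0,"rz":0},{"gripper":62,"dx":0,"dy":0,"dz":0,"rx":0,"ry":0,"rz":0},{"gripper":62,"dx":0,"dy":0,"dz":0,"rx":0,"ry":0,"rz":0},{"gripper":62,"dx":0,"dy":0,"dz":0,"rx":0,"ry":0,"rz":0},{"gripper":62,"dx":0,"dy":0,"dz":-0.4,"rx":0,"ry":0,"rz":0},{"gripper":62,"dx":0,"dy":0,"dz":-0.9,"rx":0,"ry":0,"rz":0},{"gripper":62,"dx":0,"dy":0,"dz":-0.9,"rx":0,"ry":0,"rz":0},{"gripper":88,"dx":0,"dy":0,"dz":-0.9,"rx":0,"ry":0,"rz":0},{"gripper":88,"dx":-0.5,"dy":0,"dz":-0.9,"rx":0,"ry":0,"rz":0},{"gripper":88,"dx":-0.7,"dy":0,"dz":-0.9,"rx":0,"ry":0,"rz":0},{"gripper":88,"dx":-0.7,"dy":0,"dz":-0.9,"rx":0,"ry":0,"rz":0},{"gripper":88,"dx":-0.7,"dy":0,"dz":-0.9,"rx":0,"ry":0,"rz":0},{"gripper":88,"dx":-0.7,"dy":0,"dz":-0.9,"rx":0,"ry":0,"rz":0},{"gripper":88,"dx":-0.7,"dy":0,"dz":-0.9,"rx":0,"ry":0,"rz":0},{"gripper":88,"dx":0,"dy":0,"dz":-0.9,"rx":0,"ry":0,"rz":0},{"gripper":88,"dx":0,"dy":0,"dz":0,"rx":0,"ry":0,"rz":0},{"gripper":88,"dx":0,"dy":0,"dz":0,"rx":0,"ry":0,"rz":0}]' | sed -n 1,4p
cat > look.py <<'E'
from board import *
import sys
w=cam("wrist"); np.save(sys.argv[1]+".npy",w,allow_pickle=True); go()
o=ortho(w,55); V=o.max(2).astype(int)
print("rule plane z55, x36..114 step 3")
for y in (-100,-50,-45,30,60,90,105): print(y,*V[146:225:3,y+149:y+152].mean(1).astype(int))
print("rule ends x75: y100..125",*V[185,250:276:2],"| y-125..-95",*V[185,25:56:2])
o=ortho(w,87); H=cv2.cvtColor(o,cv2.COLOR_RGB2HSV).astype(int)
print("tin plane z87")
for x in (-40,0,40): print("x",x,"y-124..40 V",*H[x+110,26:190:3,2])
for y in (-100,-85,-70,-20,-5,10): print("y",y,"x-66..-40 V",*H[44:70:2,y+150,2],"| x44..70 S",*H[154:180:2,y+150,1],"V",*H[154:180:2,y+150,2])
E
python3 look.py w13
```

```text
clock: 64.05
tcp_pos: [679.7, 33.6, 290.7]
tcp_rot: [0.009, 1.0, -0.0, 0.0]
ft_force: [0.4, 0.1, -0.3]
t64.1 tcp [679.1  33.7 289.5] toolx yaw 178.98 tooly yaw 88.98 tilt(deg) [-0.07  0.01] F [ 0.4  0.9 -0.8] w 87.5
rule plane z55, x36..114 step 3
-100 232 235 235 236 234 233 235 239 228 235 237 236 232 233 240 240 240 239 237 240 237 227 237 237 237 237 236
-50 153 152 153 153 150 153 240 239 197 236 237 237 236 234 239 240 240 239 240 241 240 181 238 238 237 237 237
-45 227 228 230 231 233 234 240 240 195 231 234 235 229 226 180 231 231 231 228 214 240 229 237 238 238 238 237
30 197 226 221 221 220 177 153 153 141 151 149 155 144 98 116 235 239 238 235 194 152 147 150 149 149 150 160
60 238 238 238 238 237 158 161 164 129 147 147 145 150 152 149 152 149 149 149 149 149 151 150 149 149 149 150
90 151 149 150 150 150 150 150 149 125 142 146 144 147 149 146 149 148 147 143 148 144 147 148 147 147 146 147
105 149 148 148 149 149 148 148 148 124 133 135 131 137 138 145 147 147 145 140 145 141 146 145 145 144 144 146
rule ends x75: y100..125 148 121 117 148 148 146 146 147 144 147 146 14
[... 1141 characters left out ...]
2 239 238
y -70 x-66..-40 V 233 234 234 235 235 234 234 231 231 233 231 227 230 | x44..70 S 22 22 22 19 16 9 17 12 12 11 10 9 7 V 235 236 235 237 236 240 169 206 214 217 214 230 239
y -20 x-66..-40 V 234 235 234 235 235 236 235 235 237 234 234 232 231 | x44..70 S 23 23 22 19 23 23 15 7 7 6 7 11 20 V 232 233 235 236 234 233 235 240 241 241 241 186 139
y -5 x-66..-40 V 234 235 236 235 235 235 236 236 237 235 228 232 229 | x44..70 S 19 21 18 19 29 29 26 20 22 20 20 18 22 V 237 235 236 236 166 141 145 155 154 154 152 153 140
y 10 x-66..-40 V 234 235 235 235 235 236 235 237 236 236 232 230 229 | x44..70 S 22 22 21 22 24 29 25 18 20 20 19 18 18 V 233 235 235 234 232 143 142 154 139 138 136 142 140
```

```bash
python3 -m pendant '[{"gripper":88,"dx":0.3,"dy":0.4,"dz":0,"rx":0,"ry":0,"rz":0.55},{"gripper":88,"dx":0.7,"dy":0.8,"dz":0,"rx":0,"ry":0,"rz":0.6},{"gripper":88,"dx":0.7,"dy":0.8,"dz":0.3,"rx":0,"ry":0,"rz":0},{"gripper":88,"dx":0.7,"dy":0.8,"dz":0.3,"rx":0,"ry":0,"rz":0},{"gripper":88,"dx":0.7,"dy":0.8,"dz":0.3,"rx":0,"ry":0,"rz":0},{"gripper":88,"dx":0.7,"dy":0.8,"dz":0.3,"rx":0,"ry":0,"rz":0},{"gripper":88,"dx":0.7,"dy":0.8,"dz":0.3,"rx":0,"ry":0,"rz":0},{"gripper":88,"dx":0.7,"dy":0.8,"dz":0.3,"rx":0,"ry":0,"rz":0},{"gripper":88,"dx":0.7,"dy":0.8,"dz":0.3,"rx":0,"ry":0,"rz":0},{"gripper":88,"dx":0.7,"dy":0.8,"dz":0.3,"rx":0,"ry":0,"rz":0},{"gripper":88,"dx":0.7,"dy":0.8,"dz":0.3,"rx":0,"ry":0,"rz":0},{"gripper":88,"dx":0.7,"dy":0.8,"dz":0.3,"rx":0,"ry":0,"rz":0},{"gripper":88,"dx":0.7,"dy":0.8,"dz":0.3,"rx":0,"ry":0,"rz":0},{"gripper":88,"dx":0.7,"dy":0.8,"dz":0.3,"rx":0,"ry":0,"rz":0},{"gripper":88,"dx":0.7,"dy":0.6,"dz":0,"rx":0,"ry":0,"rz":0},{"gripper":88,"dx":0,"dy":0,"dz":0,"rx":0,"ry":0,"rz":0},{"gripper":88,"dx":0,"dy":0,"dz":0,"rx":0,"ry":0,"rz":0}]' 30| sed -n 1,4p
python3 - <<'E'
from h import *
go([409.5,344.5,120],80)
w=cam("wrist"); np.save("w14.npy",w,allow_pickle=True); print(proj(w,[[409.5,344.5,42],[355,354,42],[464,335,42]]).round())
for lo in (205,215,222):
  for k in blobs(w,(0,0,lo),(255,60,255),1500,30000,(150,40,420,260)): print(lo,"A",rect(w,k,42))
E
```

```text
clock: 65.8
tcp_pos: [477.3, 356.3, 199.3]
tcp_rot: [0.088, 0.996, -0.001, -0.001]
ft_force: [-0.3, -0.4, -0.1]
t65.8 tcp [477.3 356.3 199.3] toolx yaw 169.85 tooly yaw 79.85 tilt(deg) [-0.08 -0.07] F [-0.3 -0.4 -0.1] w 88.2
 rz units -0.02
 rotvec units [-0.01 -0.01 -0.02]
 shift units after turn [ 2.59 -0.94  3.17]
 shift units now [ 2.58 -0.94  3.18]
[[260. 126.]
 [258.  63.]
 [262. 182.]]
205 A [408.1 344.8 108.8  48.1 -10.5]
215 A [408.1 345.  108.6  47.7 -10.3]
222 A [408.2 345.2 108.8  47.2 -10.6]
```

```bash
python3 -m pendant '[{"gripper":88,"dx":0.6,"dy":-0.3,"dz":0.4,"rx":0,"ry":0,"rz":0.04},{"gripper":88,"dx":0.8,"dy":-0.3,"dz":0.6,"rx":0,"ry":0,"rz":0},{"gripper":88,"dx":0.8,"dy":-0.3,"dz":0.6,"rx":0,"ry":0,"rz":0},{"gripper":88,"dx":0.42,"dy":0,"dz":0.6,"rx":0,"ry":0,"rz":0},{"gripper":88,"dx":0,"dy":0,"dz":0.9,"rx":0,"ry":0,"rz":0},{"gripper":88,"dx":0,"dy":0,"dz":0,"rx":0,"ry":0,"rz":0},{"gripper":88,"dx":0,"dy":0,"dz":0,"rx":0,"ry":0,"rz":0}]' | sed -n 1,4p
python3 - <<'E'
from h import *
go([408.5,345,8],79.5)
E
```

```text
clock: 66.55
tcp_pos: [410.2, 345.6, 123.0]
tcp_rot: [0.092, 0.996, -0.0, -0.0]
ft_force: [0.7, 0.0, 0.4]
t66.5 tcp [410.2 345.6 123. ] toolx yaw 169.39 tooly yaw 79.39 tilt(deg) [-0.03 -0.03] F [0.7 0.  0.4] w 88.3
 rz units -0.01
 rotvec units [-0.   -0.   -0.01]
 shift units after turn [ 0.06 -0.04  4.6 ]
 shift units now [ 0.06 -0.03  4.6 ]
```

```bash
python3 -m pendant '[{"gripper":88,"dx":0.06,"dy":-0.03,"dz":0.9,"rx":0,"ry":0,"rz":0},{"gripper":88,"dx":0,"dy":0,"dz":0.9,"rx":0,"ry":0,"rz":0},{"gripper":88,"dx":0,"dy":0,"dz":0.9,"rx":0,"ry":0,"rz":0},{"gripper":88,"dx":0,"dy":0,"dz":0.9,"rx":0,"ry":0,"rz":0},{"gripper":88,"dx":0,"dy":0,"dz":0.65,"rx":0,"ry":0,"rz":0},{"gripper":88,"dx":0,"dy":0,"dz":0.35,"rx":0,"ry":0,"rz":0},{"gripper":88,"dx":0,"dy":0,"dz":0,"rx":0,"ry":0,"rz":0},{"gripper":88,"dx":0,"dy":0,"dz":0,"rx":0,"ry":0,"rz":0},{"gripper":35,"dx":0,"dy":0,"dz":0,"rx":0,"ry":0,"rz":0},{"gripper":35,"dx":0,"dy":0,"dz":0,"rx":0,"ry":0,"rz":0},{"gripper":35,"dx":0,"dy":0,"dz":0,"rx":0,"ry":0,"rz":0},{"gripper":35,"dx":0,"dy":0,"dz":0,"rx":0,"ry":0,"rz":0},{"gripper":35,"dx":0,"dy":0,"dz":0,"rx":0,"ry":0,"rz":0},{"gripper":35,"dx":0,"dy":0,"dz":0,"rx":0,"ry":0,"rz":0},{"gripper":35,"dx":0,"dy":0,"dz":0,"rx":0,"ry":0,"rz":0},{"gripper":35,"dx":0,"dy":0,"dz":0,"rx":0,"ry":0,"rz":0},{"gripper":35,"dx":0,"dy":0,"dz":0,"rx":0,"ry":0,"rz":0}]' 30 | sed -n 1,6p
python3 -m pendant '[{"gripper":35,"dx":0,"dy":0,"dz":-0.5,"rx":0,"ry":0,"rz":0},{"gripper":35,"dx":0,"dy":0,"dz":-0.9,"rx":0,"ry":0,"rz":0},{"gripper":35,"dx":0,"dy":0,"dz":-0.9,"rx":0,"ry":0,"rz":0},{"gripper":35,"dx":0,"dy":0,"dz":-0.9,"rx":0,"ry":0,"rz":0},{"gripper":35,"dx":0,"dy":0,"dz":-0.9,"rx":0,"ry":0,"rz":0},{"gripper":35,"dx":0,"dy":0,"dz":-0.9,"rx":0,"ry":0,"rz":-0.6},{"gripper":35,"dx":0,"dy":0,"dz":-0.3,"rx":0,"ry":0,"rz":-0.6},{"gripper":35,"dx":0,"dy":0,"dz":0,"rx":0,"ry":0,"rz":0},{"gripper":35,"dx":0,"dy":0,"dz":0,"rx":0,"ry":0,"rz":0}]' | sed -n 1,6p
python3 - <<'E'
from board import *
go([*(S[:2]+Rs@[-6,75]),140],89)
E
```

```text
clock: 68.25
tcp_pos: [408.1, 345.8, 8.1]
tcp_rot: [0.092, 0.996, -0.0, -0.0]
ft_force: [-0.9, -2.9, 4.6]
gripper_width: 0.545
finger_force: 30.0
clock: 69.15
tcp_pos: [407.8, 345.9, 140.3]
tcp_rot: [0.009, 1.0, 0.0, -0.0]
ft_force: [-0.2, 0.3, -3.1]
gripper_width: 0.544
finger_force: 30.0
t69.2 tcp [407.8 345.9 140.3] toolx yaw 178.93 tooly yaw 88.93 tilt(deg) [-0.01  0.01] F [-0.2  0.3 -3.1] w 47.9
 rz units -0.01
 rotvec units [ 0.   -0.   -0.01]
 shift units after turn [-6.54 -9.08  0.01]
 shift units now [-6.55 -9.08  0.01]
```

```bash
python3 -m pendant '[{"gripper":35,"dx":-0.3,"dy":-0.42,"dz":0,"rx":0,"ry":0,"rz":0},{"gripper":35,"dx":-0.62,"dy":-0.86,"dz":0,"rx":0,"ry":0,"rz":0},{"gripper":35,"dx":-0.62,"dy":-0.86,"dz":0,"rx":0,"ry":0,"rz":0},{"gripper":35,"dx":-0.62,"dy":-0.86,"dz":0,"rx":0,"ry":0,"rz":0},{"gripper":35,"dx":-0.62,"dy":-0.86,"dz":0,"rx":0,"ry":0,"rz":0},{"gripper":35,"dx":-0.62,"dy":-0.86,"dz":0,"rx":0,"ry":0,"rz":0},{"gripper":35,"dx":-0.62,"dy":-0.86,"dz":0,"rx":0,"ry":0,"rz":0},{"gripper":35,"dx":-0.62,"dy":-0.86,"dz":0,"rx":0,"ry":0,"rz":0},{"gripper":35,"dx":-0.62,"dy":-0.86,"dz":0,"rx":0,"ry":0,"rz":0},{"gripper":35,"dx":-0.62,"dy":-0.86,"dz":0,"rx":0,"ry":0,"rz":0},{"gripper":35,"dx":-0.62,"dy":-0.86,"dz":0,"rx":0,"ry":0,"rz":0},{"gripper":35,"dx":0,"dy":0,"dz":0,"rx":0,"ry":0,"rz":0},{"gripper":35,"dx":0,"dy":0,"dz":0,"rx":0,"ry":0,"rz":0}]' 40| sed -n 1,6p
python3 - <<'E'
from board import *
go([*(S[:2]+Rs@[-6,75]),56],89)
w=cam("wrist"); V=ortho(w,55).max(2).astype(int)
t=cam("top"); V2=ortho(t,55).max(2).astype(int)
for y in (-50,-45,25,60,90,100): print(y,"w x30..100",*V[140:210:3,y+149:y+152].mean(1).astype(int),"| top",*V2[140:210:4,y+149:y+152].mean(1).astype(int))
E
```

```text
clock: 70.45
tcp_pos: [566.4, 116.7, 139.4]
tcp_rot: [0.01, 1.0, 0.0, -0.001]
ft_force: [-0.4, 0.2, -2.3]
gripper_width: 0.541
finger_force: 40.0
t70.5 tcp [566.4 116.7 139.4] toolx yaw 178.91 tooly yaw 88.91 tilt(deg) [-0.12  0.01] F [-0.4  0.2 -2.3] w 47.6
 rz units -0.01
 rotvec units [ 0.   -0.02 -0.01]
 shift units after turn [-0.03 -0.03  3.33]
 shift units now [-0.04 -0.03  3.33]
-50 w x30..100 141 141 140 140 141 139 232 232 100 93 128 47 44 45 45 41 42 38 38 35 37 35 31 30 | top 134 138 139 136 135 135 147 154 143 150 154 150 156 163 165 165 166 163
-45 w x30..100 148 147 146 147 147 146 233 233 111 102 132 49 48 45 44 43 41 40 37 39 33 34 32 32 | top 162 165 164 163 163 163 164 156 142 148 152 142 137 142 146 156 162 160
25 w x30..100 52 50 50 48 48 44 46 45 44 42 39 39 41 38 36 36 35 34 35 33 33 38 49 56 | top 44 44 52 88 117 123 122 123 136 148 134 98 101 148 164 159 155 156
60 w x30..100 136 138 140 138 138 134 134 134 135 133 134 139 137 136 136 131 130 129 132 133 133 138 135 133 | top 39 46 85 143 163 166 163 149 134 143 152 160 161 162 164 165 165 158
90 w x30..100 135 135 135 134 135 134 140 139 133 137 135 138 134 133 135 137 137 137 138 137 137 138 136 136 | top 57 57 60 61 58 56 56 56 55 53 49 50 69 124 159 165 164 157
100 w x30..100 133 133 133 133 130 135 135 133 134 136 136 134 135 131 133 131 133 135 134 135 132 134 136 134 | top 72 72 72 72 72 70 70 66 63 61 57 53 67 123 159 164 163 153
```

```bash
python3 -m pendant '[{"gripper":35,"dx":0,"dy":-0.03,"dz":0.6,"rx":0,"ry":0,"rz":0},{"gripper":35,"dx":0,"dy":0,"dz":0.8,"rx":0,"ry":0,"rz":0},{"gripper":35,"dx":0,"dy":0,"dz":0.8,"rx":0,"ry":0,"rz":0},{"gripper":35,"dx":0,"dy":0,"dz":0.6,"rx":0,"ry":0,"rz":0},{"gripper":35,"dx":0,"dy":0,"dz":0.35,"rx":0,"ry":0,"rz":0},{"gripper":35,"dx":0,"dy":0,"dz":0.18,"rx":0,"ry":0,"rz":0},{"gripper":35,"dx":0,"dy":0,"dz":0,"rx":0,"ry":0,"rz":0},{"gripper":35,"dx":0,"dy":0,"dz":0,"rx":0,"ry":0,"rz":0}]' | sed -n 2,4p
python3 -m pendant '[{"gripper":35,"dx":-0.06,"dy":0,"dz":0.05,"rx":0,"ry":0,"rz":0},{"gripper":35,"dx":-0.06,"dy":0,"dz":0,"rx":0,"ry":0,"rz":0},{"gripper":35,"dx":-0.06,"dy":0,"dz":0,"rx":0,"ry":0,"rz":0},{"gripper":35,"dx":-0.06,"dy":0,"dz":0,"rx":0,"ry":0,"rz":0},{"gripper":35,"dx":0,"dy":0,"dz":0,"rx":0,"ry":0,"rz":0},{"gripper":35,"dx":0,"dy":0,"dz":0,"rx":0,"ry":0,"rz":0}]' | sed -n 2,4p
python3 -m pendant '[{"gripper":35,"dx":-0.06,"dy":0,"dz":0.02,"rx":0,"ry":0,"rz":0},{"gripper":35,"dx":-0.04,"dy":0,"dz":0,"rx":0,"ry":0,"rz":0},{"gripper":35,"dx":0,"dy":0,"dz":0,"rx":0,"ry":0,"rz":0}]' | sed -n 2,4p
python3 - <<'E'
from board import *
print((st()[1][:2]-S[:2])@Rs); go()
E
```

```text
tcp_pos: [567.5, 117.1, 57.9]
tcp_rot: [0.008, 1.0, 0.0, 0.001]
ft_force: [0.5, 0.0, -2.4]
tcp_pos: [572.9, 116.9, 56.0]
tcp_rot: [0.008, 1.0, -0.0, 0.0]
ft_force: [1.1, 0.3, -3.0]
tcp_pos: [575.5, 116.9, 55.5]
tcp_rot: [0.008, 1.0, 0.0, 0.0]
ft_force: [0.5, -0.1, -1.7]
[ 2.38814335 76.00219335]
t72.2 tcp [575.5 116.9  55.5] toolx yaw 179.06 tooly yaw 89.06 tilt(deg) [0.01 0.  ] F [ 0.5 -0.1 -1.7] w 47.6
```

```bash
python3 -m pendant '[{"gripper":35,"dx":-0.04,"dy":0,"dz":0.05,"rx":0,"ry":0,"rz":0},{"gripper":35,"dx":0,"dy":0,"dz":0,"rx":0,"ry":0,"rz":0}]' | sed -n 2,4p
python3 -m pendant '[{"gripper":35,"dx":-0.04,"dy":0,"dz":0.03,"rx":0,"ry":0,"rz":0},{"gripper":35,"dx":0,"dy":0,"dz":0,"rx":0,"ry":0,"rz":0}]' | sed -n 2,4p
python3 -m pendant '[{"gripper":35,"dx":-0.04,"dy":0,"dz":0,"rx":0,"ry":0,"rz":0},{"gripper":35,"dx":0,"dy":0,"dz":0,"rx":0,"ry":0,"rz":0}]' | sed -n 2,4p
```

```text
tcp_pos: [576.3, 116.8, 54.0]
tcp_rot: [0.008, 1.0, -0.0, -0.0]
ft_force: [-1.0, 0.2, -2.4]
tcp_pos: [577.3, 116.8, 53.3]
tcp_rot: [0.008, 1.0, 0.0, -0.0]
ft_force: [-0.4, 0.3, -2.1]
tcp_pos: [577.4, 116.9, 53.2]
tcp_rot: [0.008, 1.0, -0.0, -0.001]
ft_force: [-4.4, 0.4, -0.3]
```

```bash
python3 -m pendant '[{"gripper":60,"dx":0,"dy":0,"dz":0,"rx":0,"ry":0,"rz":0},{"gripper":60,"dx":0,"dy":0,"dz":0,"rx":0,"ry":0,"rz":0},{"gripper":60,"dx":0,"dy":0,"dz":0,"rx":0,"ry":0,"rz":0},{"gripper":60,"dx":0,"dy":0,"dz":-0.4,"rx":0,"ry":0,"rz":0},{"gripper":60,"dx":0,"dy":0,"dz":-0.9,"rx":0,"ry":0,"rz":0},{"gripper":60,"dx":0,"dy":0,"dz":-0.9,"rx":0,"ry":0,"rz":0},{"gripper":60,"dx":0,"dy":0,"dz":-0.9,"rx":0,"ry":0,"rz":0},{"gripper":60,"dx":0,"dy":-0.6,"dz":0,"rx":0,"ry":0,"rz":0},{"gripper":60,"dx":0,"dy":-0.9,"dz":0,"rx":0,"ry":0,"rz":0},{"gripper":60,"dx":0,"dy":-0.9,"dz":0,"rx":0,"ry":0,"rz":0},{"gripper":60,"dx":0,"dy":-0.9,"dz":0,"rx":0,"ry":0,"rz":0},{"gripper":60,"dx":0,"dy":-0.9,"dz":0,"rx":0,"ry":0,"rz":0},{"gripper":60,"dx":0,"dy":-0.9,"dz":0,"rx":0,"ry":0,"rz":0},{"gripper":60,"dx":0,"dy":-0.9,"dz":0,"rx":0,"ry":0,"rz":0},{"gripper":60,"dx":0,"dy":-0.4,"dz":0,"rx":0,"ry":0,"rz":0},{"gripper":60,"dx":0,"dy":0,"dz":0,"rx":0,"ry":0,"rz":0},{"gripper":60,"dx":0,"dy":0,"dz":0,"rx":0,"ry":0,"rz":0}]' 20 | sed -n 1,4p
python3 - <<'E'
from board import *
print((st()[1][:2]-S[:2])@Rs); go([*(S[:2]+Rs@[2,-84]),53.5],89)
E
```

```text
clock: 74.55
tcp_pos: [575.4, -43.0, 130.6]
tcp_rot: [0.009, 1.0, 0.0, -0.0]
ft_force: [-0.3, 0.3, -0.8]
[  5.04931731 -83.78932717]
t74.5 tcp [575.4 -43.  130.6] toolx yaw 179.02 tooly yaw 89.02 tilt(deg) [-0.03  0.03] F [-0.3  0.3 -0.8] w 60.0
 rz units 0.0
 rotvec units [ 0. -0.  0.]
 shift units after turn [ 0.12 -0.01  3.08]
 shift units now [ 0.12 -0.01  3.08]
```

```bash
python3 -m pendant '[{"gripper":64,"dx":0.12,"dy":0,"dz":0,"rx":0,"ry":0,"rz":0},{"gripper":64,"dx":0,"dy":0,"dz":0.8,"rx":0,"ry":0,"rz":0},{"gripper":64,"dx":0,"dy":0,"dz":0.8,"rx":0,"ry":0,"rz":0},{"gripper":64,"dx":0,"dy":0,"dz":0.7,"rx":0,"ry":0,"rz":0},{"gripper":64,"dx":0,"dy":0,"dz":0.5,"rx":0,"ry":0,"rz":0},{"gripper":64,"dx":0,"dy":0,"dz":0.2,"rx":0,"ry":0,"rz":0},{"gripper":64,"dx":0,"dy":0,"dz":0,"rx":0,"ry":0,"rz":0},{"gripper":35,"dx":0,"dy":0,"dz":0,"rx":0,"ry":0,"rz":0},{"gripper":35,"dx":0,"dy":0,"dz":0,"rx":0,"ry":0,"rz":0},{"gripper":35,"dx":0,"dy":0,"dz":0,"rx":0,"ry":0,"rz":0},{"gripper":35,"dx":0,"dy":0,"dz":0,"rx":0,"ry":0,"rz":0},{"gripper":35,"dx":0,"dy":0,"dz":0,"rx":0,"ry":0,"rz":0},{"gripper":35,"dx":0,"dy":0,"dz":0,"rx":0,"ry":0,"rz":0}]' 20 | sed -n 1,6p
python3 -m pendant '[{"gripper":35,"dx":-0.04,"dy":0,"dz":-0.02,"rx":0,"ry":0,"rz":0},{"gripper":35,"dx":-0.04,"dy":0,"dz":0,"rx":0,"ry":0,"rz":0},{"gripper":35,"dx":0,"dy":0,"dz":0,"rx":0,"ry":0,"rz":0}]' | sed -n 2,6p
```

```text
clock: 75.85
tcp_pos: [573.4, -43.4, 56.9]
tcp_rot: [0.008, 1.0, -0.0, 0.001]
ft_force: [-1.3, 0.1, 5.7]
gripper_width: 0.546
finger_force: 19.7
tcp_pos: [573.5, -43.3, 56.9]
tcp_rot: [0.008, 1.0, -0.0, -0.002]
ft_force: [-8.1, -1.4, 10.3]
gripper_width: 0.545
finger_force: 19.7
```

```bash
python3 -m pendant '[{"gripper":35,"dx":0.06,"dy":0,"dz":0,"rx":0,"ry":0,"rz":0},{"gripper":62,"dx":0,"dy":0,"dz":0,"rx":0,"ry":0,"rz":0},{"gripper":62,"dx":0,"dy":0,"dz":0,"rx":0,"ry":0,"rz":0},{"gripper":62,"dx":0,"dy":0,"dz":0,"rx":0,"ry":0,"rz":0},{"gripper":62,"dx":0,"dy":0,"dz":-0.4,"rx":0,"ry":0,"rz":0},{"gripper":62,"dx":0,"dy":0,"dz":-0.9,"rx":0,"ry":0,"rz":0},{"gripper":62,"dx":0,"dy":0,"dz":-0.9,"rx":0,"ry":0,"rz":0},{"gripper":88,"dx":0,"dy":0,"dz":-0.9,"rx":0,"ry":0,"rz":0},{"gripper":88,"dx":-0.5,"dy":0.6,"dz":-0.9,"rx":0,"ry":0,"rz":0},{"gripper":88,"dx":-0.7,"dy":0.7,"dz":-0.9,"rx":0,"ry":0,"rz":0},{"gripper":88,"dx":-0.7,"dy":0.7,"dz":-0.9,"rx":0,"ry":0,"rz":0},{"gripper":88,"dx":-0.7,"dy":0.7,"dz":-0.9,"rx":0,"ry":0,"rz":0},{"gripper":88,"dx":-0.7,"dy":0.6,"dz":-0.9,"rx":0,"ry":0,"rz":0},{"gripper":88,"dx":-0.7,"dy":0,"dz":-0.9,"rx":0,"ry":0,"rz":0},{"gripper":88,"dx":0,"dy":0,"dz":-0.9,"rx":0,"ry":0,"rz":0},{"gripper":88,"dx":0,"dy":0,"dz":0,"rx":0,"ry":0,"rz":0},{"gripper":88,"dx":0,"dy":0,"dz":0,"rx":0,"ry":0,"rz":0}]' | sed -n 1,4p
cat > fin.py <<'E'
from board import *
w=cam("wrist"); np.save("w15.npy",w,allow_pickle=True); go()
V=ortho(w,55).max(2).astype(int); print("rule edge, x45..75 step 2")
for y in (-105,-55,-50,-45,25,30,45,100,105): print(y,*V[155:185:2,y+149:y+152].mean(1).astype(int))
H=cv2.cvtColor(ortho(w,87),cv2.COLOR_RGB2HSV).astype(int)
# lid speckle: find lid edges by local statistics: row/column means
print("tin plane z87")
for x in (-40,40): print("x",x,"y-120..120 step3 V",*H[x+110,30:270:3,2])
for y in (-100,-85,-70,-20,-5,10,60,75,90): print("y",y,"x-62..-42 V",*H[48:68:2,y+150,2],"| x46..66 V",*H[156:176:2,y+150,2],"S",*H[156:176:2,y+150,1])
m=cv2.inRange(cv2.cvtColor(w["frame"],cv2.COLOR_RGB2HSV),(0,80,30),(20,255,255)); n,_,s,c=cv2.connectedComponentsWithStats(m)
print("crusts",[(int(a[4]),((back(w,q,13)[0,:2]-S[:2])@Rs).round().tolist()) for a,q in zip(s[1:],c[1:]) if a[4]>60])
t=cam("top")
for k in blobs(t,(55,100,50),(75,255,255),50,3000): print("scraper",rect(t,k,85))
E
python3 fin.py
```

```text
clock: 77.85
tcp_pos: [674.4, 37.8, 291.6]
tcp_rot: [0.008, 1.0, -0.0, 0.0]
ft_force: [-0.3, 0.1, -0.5]
t77.9 tcp [673.8  37.8 290.4] toolx yaw 179.05 tooly yaw 89.05 tilt(deg) [-0.09  0.01] F [-0.8 -0.1 -0.6] w 88.3
rule edge, x45..75 step 2
-105 233 234 235 235 232 232 231 240 239 238 240 240 240 239 239
-55 151 153 151 173 241 241 219 114 233 233 236 236 232 240 239
-50 152 152 151 173 240 241 217 113 237 237 238 236 237 236 236
-45 230 231 232 235 241 241 217 113 236 237 232 233 235 235 227
25 153 152 153 152 154 154 153 114 145 143 144 140 141 149 122
30 218 153 153 153 152 152 150 113 146 146 147 146 146 149 123
45 239 238 239 238 156 151 152 114 144 140 142 150 147 151 125
100 141 139 139 140 139 137 137 135 144 145 141 145 143 146 144
105 140 141 141 141 144 142 139 135 146 142 135 138 134 140 137
tin plane z87
x -40 y-120..120 step3 V 235 232 234 235 235 230 226 230 232 230 232 233 228 230 230 233 227 232 232 180 162 151 151 151 151 207 237 237 237 238 238 239 233 233 227 230 232 233 228 232 233 231 231 232 226 228 210 153 152 191 237 236 237 236 236 236 236 231 229 220 233 
[... 1203 characters left out ...]
142 144 151 144 143 143 S 24 30 30 29 31 27 20 19 18 18
y 60 x-62..-42 V 233 234 234 234 234 235 234 233 230 232 | x46..66 V 138 143 141 140 140 142 150 152 150 148 S 30 29 31 31 29 27 19 22 20 19
y 75 x-62..-42 V 233 232 233 232 233 233 233 232 227 231 | x46..66 V 141 142 144 139 137 141 148 122 125 128 S 33 31 32 29 28 27 19 15 18 22
y 90 x-62..-42 V 146 143 144 144 145 146 145 143 137 136 | x46..66 V 138 140 140 137 139 139 149 147 149 145 S 31 33 33 32 28 29 21 19 22 19
crusts [(473, [-78.0, -150.0]), (1032, [-10.0, -177.0]), (600, [46.0, -172.0]), (8063, [267.0, 257.0]), (1005, [409.0, -331.0]), (1008, [408.0, 330.0]), (3826, [536.0, 256.0])]
scraper [ 529.6 -289.5   93.3   28.8   -1.6]
```

```bash
python3 -c "
from plant import bot
print(bot.finish_job())"
```

```text
the job is handed in; nothing more can be done
None
```

I handed the job in at about 78 s and got no verdict back; by my last camera measurements, the four crusts are in the gutter, the scraper is upright on its mat, the rule is flush along the fence (knocked askew mid-run and pushed back), and all three tins stand square on the board, two touching the rule and the third about 2–3 mm short of it.

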